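Put the pantry counter back in order

TASK

Tidy the pantry counter: stand every fallen spice jar upright, lid up, on the wooden spice board, and hang every small basket by its handle on the hook of the stand whose ball has the same colour as the handle. Work in any order, do not drop or throw the jars, leave everything hanging or standing still, and do not disturb the other crockery and utensils.

Things in the scene. Friction and masses are not known exactly. Their poses are not given: they have to be found in the camera images.
- basket_red: loose wicker basket, red arched handle, upright, empty; None if absent. Origin: centre of underside, z up. Body 76 (x) x 110 (y) x 60 (z) mm, 0.2 kg. Handle: round bar 10 mm thick in its y-z plane, centre line from (y +-50, z 55) to (+-50, 90), (+-34, 118) and the peak (0, 127) mm
- basket_red_top (a point): centre of the red handle bar at the peak of its arch, 127 mm above the underside of the red basket
- stand_red: fixed hook stand with red ball on top (32 mm, centre z 246 mm). Origin: centre of its foot on the counter, z up. Wooden foot 90 mm across, 16 high; steel post 14 mm thick. Hook: bar 8 mm thick in its x-z plane, from the post (x 0, z 212) down towards its own -x to the lowest point (-78, 190), then up to the tip (-104, 218) with a 13 mm bead
- hook_red (a point): the lowest point of the hook on the red stand (centre line of the 8 mm bar, 190 mm above the counter); a handle bar hanging there has its centre about 9 mm above this point
- basket_blue: loose wicker basket, blue arched handle, upright, empty; None if absent. Origin: centre of underside, z up. Body 76 (x) x 110 (y) x 60 (z) mm, 0.2 kg. Handle: round bar 10 mm thick in its y-z plane, centre line from (y +-50, z 55) to (+-50, 90), (+-34, 118) and the peak (0, 127) mm
- basket_blue_top (a point): centre of the blue handle bar at the peak of its arch, 127 mm above the underside of the blue basket
- stand_blue: fixed hook stand with blue ball on top (32 mm, centre z 246 mm). Origin: centre of its foot on the counter, z up. Wooden foot 90 mm across, 16 high; steel post 14 mm thick. Hook: bar 8 mm thick in its x-z plane, from the post (x 0, z 212) down towards its own -x to the lowest point (-78, 190), then up to the tip (-104, 218) with a 13 mm bead
- hook_blue (a point): the lowest point of the hook on the blue stand (centre line of the 8 mm bar, 190 mm above the counter); a handle bar hanging there has its centre about 9 mm above this point
- basket_yellow: loose wicker basket, yellow arched handle, upright, empty; None if absent. Origin: centre of underside, z up. Body 76 (x) x 110 (y) x 60 (z) mm, 0.2 kg. Handle: round bar 10 mm thick in its y-z plane, centre line from (y +-50, z 55) to (+-50, 90), (+-34, 118) and the peak (0, 127) mm
- basket_yellow_top (a point): centre of the yellow handle bar at the peak of its arch, 127 mm above the underside of the yellow basket
- stand_yellow: fixed hook stand with yellow ball on top (32 mm, centre z 246 mm). Origin: centre of its foot on the counter, z up. Wooden foot 90 mm across, 16 high; steel post 14 mm thick. Hook: bar 8 mm thick in its x-z plane, from the post (x 0, z 212) down towards its own -x to the lowest point (-78, 190), then up to the tip (-104, 218) with a 13 mm bead
- hook_yellow (a point): the lowest point of the hook on the yellow stand (centre line of the 8 mm bar, 190 mm above the counter); a handle bar hanging there has its centre about 9 mm above this point
- jar_a: square spice jar, red-brown, with dark round lid, loose, lying on one of its flat sides at the start. Origin: centre of its underside (the foot). Its z axis runs from foot to lid; square body 44 x 44 mm, 76 mm tall, then a lid 38 mm across, 22 mm high; 98 mm tall in all. About 0.18 kg. None if absent
- jar_b: square spice jar, ochre, with dark round lid, loose, lying on one of its flat sides at the start. Origin: centre of its underside (the foot). Its z axis runs from foot to lid; square body 44 x 44 mm, 76 mm tall, then a lid 38 mm across, 22 mm high; 98 mm tall in all. About 0.18 kg. None if absent
- jar_c: square spice jar, green, with dark round lid, loose, lying on one of its flat sides at the start. Origin: centre of its underside (the foot). Its z axis runs from foot to lid; square body 44 x 44 mm, 76 mm tall, then a lid 38 mm across, 22 mm high; 98 mm tall in all. About 0.18 kg. None if absent
- board: fixed wooden spice board lying on the counter, 120 (x) x 310 (y) mm and 14 mm thick, long along its own y. Origin: centre of its underside; its top is 14 mm above the counter
- ramekin: white small bowl, 72 mm across, 35 mm high, loose bystander, to be left alone. Origin: centre of its underside
- pepper_mill: dark wooden pepper mill, 54 mm across, 155 mm tall, loose bystander, to be left alone. Origin: centre of its underside
- mug: blue mug, 80 mm across, 90 mm tall, loose bystander, to be left alone. Origin: centre of its underside
- bowl: white bowl, 120 mm across, 60 mm high, loose bystander, to be left alone. Origin: centre of its underside
- oil: green oil bottle, 60 mm across, 200 mm tall, loose bystander, to be left alone. Origin: centre of its underside
- spoon: wooden spoon lying flat, loose bystander, to be left alone. Origin: centre of its underside (spoon lies along its x)
Things that resemble listed ones, but are neither listed nor needed, are in the scene too. What is shaped like the basket_yellow but purple is not meant.

How it is judged:
At the end, for the whole second after the job is handed in: Every basket present hangs still on the hook of its own colour (peak of the handle within 22 mm of the lowest point of that hook, basket clear of the counter and tilted less than 0.35 rad), and every jar present stands still on the board, lid up (tilt below 0.1 rad, foot centre over the board) (distance between basket_red_top and hook_red below 0.022 m and height (world z) of each of basket_red, basket_blue, basket_yellow above 0.045 m and angle between each of basket_red, basket_blue, basket_yellow's own z axis and vertical below 0.35 rad and linear speed of each of basket_red, basket_blue, basket_yellow below 0.05 m/s and distance between basket_blue_top and hook_blue below 0.022 m and distance between basket_yellow_top and hook_yellow below 0.022 m and angle between each of jar_a, jar_b, jar_c's own z axis and vertical below 0.1 rad and x of jar_a in the frame of board between -0.06 and 0.06 m and y of jar_a in the frame of board between -0.155 and 0.155 m and z of jar_a in the frame of board between 0.01 and 0.02 m and linear speed of each of jar_a, jar_b, jar_c below 0.03 m/s and x of jar_b in the frame of board between -0.06 and 0.06 m and y of jar_b in the frame of board between -0.155 and 0.155 m and z of jar_b in the frame of board between 0.01 and 0.02 m and x of jar_c in the frame of board between -0.06 and 0.06 m and y of jar_c in the frame of board between -0.155 and 0.155 m and z of jar_c in the frame of board between 0.01 and 0.02 m); the robot touches nothing.
It fails at once if a bystander is pushed more than 40 mm from its place (distance of any of ramekin, pepper_mill, mug, bowl, oil, spoon from where it was at the start of the episode above 0.04 m).
It fails at once if a jar is dropped from a height or flung (faster than 1.4 m/s) (linear speed of any of jar_a, jar_b, jar_c above 1.4 m/s).
Of basket_red, basket_blue, basket_yellow, jar_a, jar_b, jar_c only 5 to 6 are there at a start; the rules pass over those that are not, and their reading is None.
At some moment in a run one of basket_red, basket_blue, basket_yellow may be knocked a few centimetres aside while the robot is not near it.
It also fails if it takes over 210 s, if anything falls off the work surface, if the arm or the gripper's body presses on something with over 40 N, if the wrist force passes 120 N, or if a joint passes its speed limit or range.

ROBOT

A 7-joint arm with a two-finger parallel gripper is mounted at the origin on the work surface. World frame = base frame: x ahead of the robot, y to its left, z up, the work surface at z = 0. Lengths are in m, angles in rad, forces in N, time in s.
With the tool pointing down it reaches from about 0.425 to 1.025 m from the base axis. Payload 9.4 kg.
Tool frame: the origin (TCP) lies midway between the tips of the shut fingers; the grasp point (between the pads) lies 19 mm behind it; z points along the fingers, y is the line along which they close (so a half turn about z gives the same grasp; the last joint's range is limited). The gripper opens to 85 mm and grips with 20 to 120 N. Pads are 22 mm wide; open, the fingers measure 114 mm over their backs; the gripper's body (76 mm by 85 mm) begins 54 mm behind the grasp point. The pads swing forward as they close: fully open they stand 13 mm farther back than shut.
Start: joints at [-1.404, 0.599, -0.003, 1.599, 0.002, 0.943, -0.08], TCP at [0.175, 0.704, 0.231] pointing down, gripper open.
Joint ranges: [-2.57, 2.57], [-0.35, 1.97], [-1.29, 1.29], [0.11, 2.56], [-1.05, 4.19], [0.11, 1.86], [-2.63, 2.63]. Speed limits (rad/s): [2.22, 2.22, 3.01, 3.01, 3.14, 3.14, 3.14].

INTERFACE

Orientations are given as a unit quaternion [x, y, z, w].
In Python, from rig import arm gives the robot as it stands.
- The arm moves only by the tool servo_tool, never from a script. Its argument "series" is a list of rows, each an object with "dp": the shift along the tool's x, y, z normalised to -1 to 1, where 1 is 0.03 m, a list of three; "angular": the turn, a rotation vector about the tool's x, y, z normalised to -1 to 1, where 1 is 0.15 rad, a list of three. In form: [{"dp": [dx, dy, dz], "angular": [ax, ay, az]}, ...]. A call has 1 to 10 rows; each row shifts and turns the commanded pose from where the row before left it, along the tool's axes as they then stand; what a row does not reach is not made up. A row lasts 1/8 s, in which the tool goes at most 62.5 mm and 10.7 degrees, less where a joint would pass 70% of its speed; a pose out of reach is approached as far as the arm can. A call with a number of a shift or a turn outside -1 to 1 is refused whole. A call with a gripper value outside its range is refused whole. "gripper" is the opening, from 0 (shut) to 1 (fully open), set as the call begins (left out, the last holds). The fingers move at their own pace and stop on an object; "squeeze" is the grip in N (left out, the last holds). Time passes only in rows, so rows that do not move let the fingers close. It gives the time, the measured TCP pose, the force, the opening and the grip force at its end, in the units of the state.
- arm.get_obs(): the state, without advancing time (a new reading comes with each control period).
- arm.get_image(name): name is "side" or "top" or "wrist"; returns the picture (384x512x3 uint8, blue, green, red); there is no depth.
- arm.camera_params(name): a dict with "mtx" (3x3 intrinsics, pixels), "T" (4x4, takes a point from camera to world coordinates); the wrist camera has in their place "hand_eye" (4x4, takes a point from camera to tool coordinates, whose origin is the TCP and whose axes are the flange's). Camera axes: x right, y down, z forward; pixel columns grow to the right and rows downward; lengths in m; the calibration is good to about 2 mm. The wrist camera is an equidistant fisheye: a pixel r from the principal point sees the ray r / f radians off the axis. A picture is of the moment at which its call begins: read the wrist's pose just before it. camera_params takes no time and is no camera call.
- arm.job_done(): hands the job in; it is judged then, once.
Trained networks look in the newest picture that a camera, given by its name, has taken for a name from the list of things; names that differ only in an ending like _2 or _b are one class to them, and where a whole thing is asked for, a point or a joint stands for the part that bears it (a point fixed in the world has none). Each returns a list of dicts, best first, with "score" (0 to 1); they miss things now and then, are a little off and sometimes report something else, mostly with a low value. They report only what shows in the picture. A call takes as long as a camera call. They do not tell look-alikes from the thing itself.
- arm.recognise(camera, target): "box" ([left, top, width, height] in pixels, round what is visible of it).
- arm.pinpoint(camera, target): "xy" ([column, row] in pixels: a listed point, or the origin of a listed thing).
The state is a dict: "t": time; "joint_positions": joint angles; "qd": joint speeds; "joint_torque": joint torques, N m; "eef_pos": TCP position; "orientation": TCP orientation; "ft_force": force on the tool from outside, world axes, zero at the start; "torque": the same for the moment, N m; "width": finger opening in m; "finger_force": force on a finger pad.
Only numpy, scipy, OpenCV 4.12 (cv2) and the standard library are available. Lean on these libraries where they do the work, as an engineer would, in place of code of your own. Each camera call takes 0.05 s, during which the arm holds its last target. There are 200 camera calls.

## Working session

There is one attempt and no reset: what is moved stays moved. The work goes in short steps, Python scripts to look and compute and a tool call to move; the robot and the scene stay as the last step left them, time stands still between calls to the robot, and variables do not carry over. Pictures are saved under pics/ and viewed, at most 14 in all, crops included, and the job is handed in when it is done.

Besides the shell and the picture viewer there is one more tool, called as name(argument=value, ...) on one line, values as JSON. servo_tool: Moves the arm, as the interface text tells. Its arguments: {"type":"object","properties":{"series":{"type":"array","items":{"type":"object","properties":{"dp":{"type":"array","items":{"type":"number","minimum":-1,"maximum":1}},"angular":{"type":"array","items":{"type":"number","minimum":-1,"maximum":1}}}}},"gripper":{"type":"number"},"squeeze":{"type":"number"}},"required":["series"]}

```bash
ls; mkdir -p pics; python3 - <<'E'
from rig import arm
import cv2,numpy as np
o=arm.get_obs(); print(o)
for c in ("top","side","wrist"):
    im=arm.get_image(c); cv2.imwrite(f"pics/{c}0.png",im); print(c,arm.camera_params(c))
E
```

```text
pics
{'t': 0.0, 'joint_positions': array([-1.40369936,  0.60014105, -0.00253718,  1.6001298 ,  0.00180742,
        0.94288734, -0.07977097]), 'qd': array([ 0.00058351,  0.00057315, -0.0002454 ,  0.00039075, -0.00093936,
       -0.00067289,  0.00043742]), 'joint_torque': array([-1.12943930e-03, -7.76442790e+01,  1.56489071e+00, -2.58010805e+01,
        1.23443815e-02,  9.12194490e-03, -1.03833870e-05]), 'eef_pos': array([0.17491551, 0.70310063, 0.23040556]), 'orientation': array([ 1.21553663e-01,  9.92584553e-01, -7.81546875e-04, -1.88431301e-05]), 'ft_force': array([-0.26025313, -0.27910605, -0.10613129]), 'torque': array([-0.03448169, -0.02113599, -0.01534256]), 'finger_force': 0.0, 'width': 0.0855052273438604}
top {'mtx': array([[354.35443583,   0.        , 258.63842476],
       [  0.        , 354.35443583, 188.80269396],
       [  0.        ,   0.        ,   1.        ]]), 'T': array([[-0.01029148, -0.98028352,  0.1973279 ,  0.28658222],
       [-0.99994107,  0.00940708, -0.00541873,  0.08744753],
       [ 0.00345561, -0.19737204, -0.98032257,  1.22283353],
       [ 0.        ,  0
[... 281 characters left out ...]
[ 0.6344991 ,  0.48677315, -0.60038553,  0.91513381],
       [-0.01372587, -0.7695535 , -0.63843482,  1.05875961],
       [ 0.        ,  0.        ,  0.        ,  1.        ]])}
wrist {'mtx': array([[297.31863964,   0.        , 251.25644095],
       [  0.        , 297.31863964, 189.47479727],
       [  0.        ,   0.        ,   1.        ]]), 'hand_eye': array([[ 1.00498264e-03, -9.60120430e-01, -2.79584962e-01,
         7.00767338e-02],
       [ 9.99999310e-01,  1.13482384e-03, -3.02539902e-04,
         1.88209041e-04],
       [ 6.07754420e-04, -2.79584465e-01,  9.60120908e-01,
        -1.42764582e-01],
       [ 0.00000000e+00,  0.00000000e+00,  0.00000000e+00,
         1.00000000e+00]])}
```

View pics/top0.png

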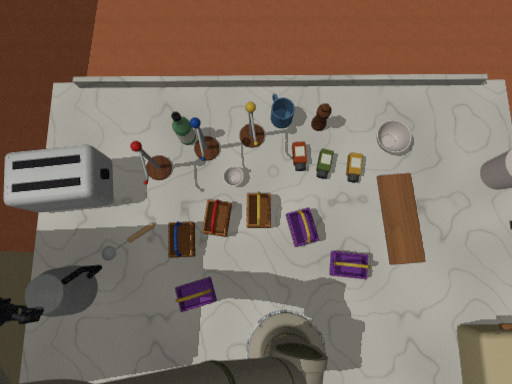

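View pics/side0.png

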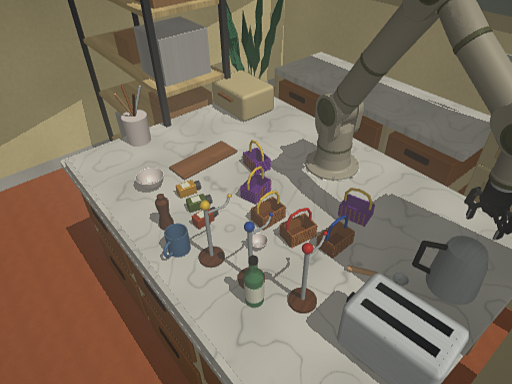

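```bash
python3 - <<'E'
import cv2
im=cv2.imread("pics/top0.png")[85:285,120:380]; cv2.imwrite("pics/topc.png",cv2.resize(im,None,fx=3,fy=3,interpolation=cv2.INTER_CUBIC))
im=cv2.imread("pics/side0.png")[170:320,130:330]; cv2.imwrite("pics/sidec.png",cv2.resize(im,None,fx=4,fy=4,interpolation=cv2.INTER_CUBIC))
E
```

```text
(no output)
```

View pics/topc.png

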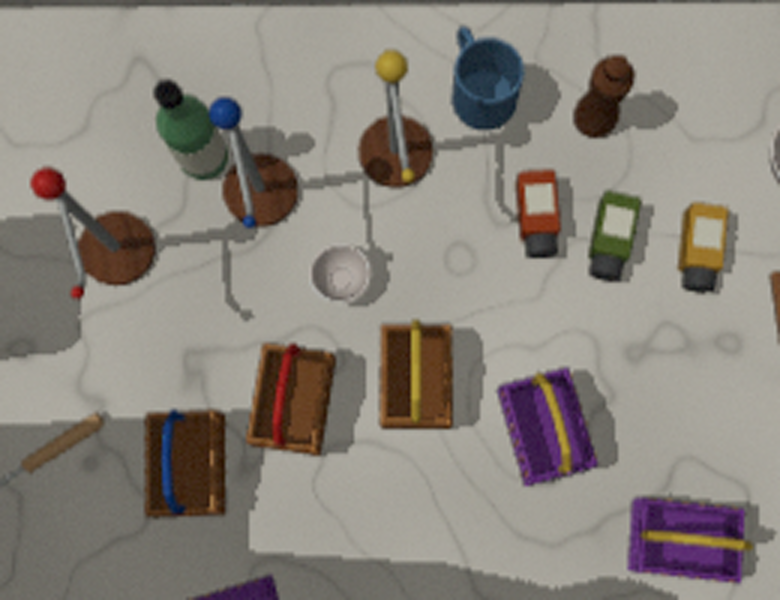

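View pics/sidec.png

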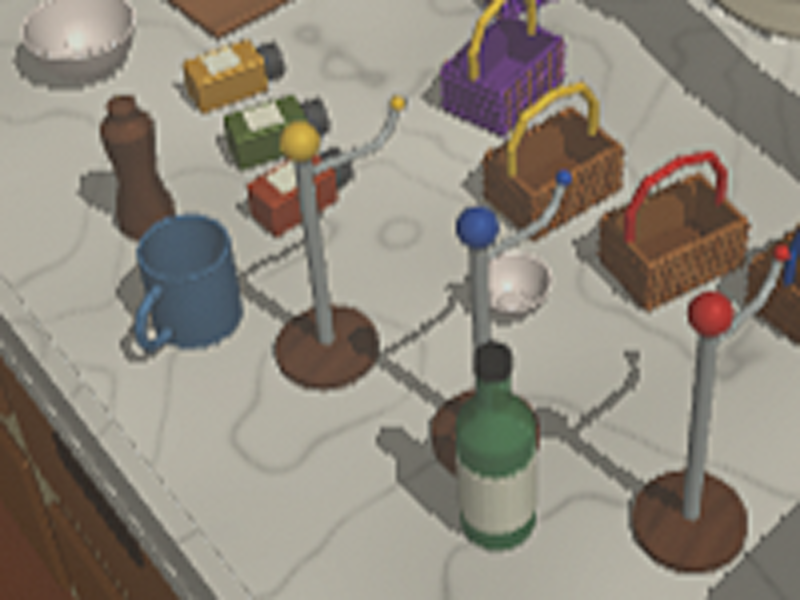

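```bash
cat > h.py <<'E'
from rig import arm
import cv2,numpy as np
from scipy.spatial.transform import Rotation as R
P={c:arm.camera_params(c) for c in("top","side","wrist")}
def pose():
    o=arm.get_obs(); return o,np.array(o['eef_pos']),R.from_quat(o['orientation'])
def ray(c,uv):
    K=P[c]['mtx']; d=np.array([(uv[0]-K[0,2])/K[0,0],(uv[1]-K[1,2])/K[1,1],1.])
    if c!="wrist": T=P[c]['T']
    else:
        r=np.hypot(*d[:2]); d=np.array([d[0]/r*np.sin(r),d[1]/r*np.sin(r),np.cos(r)]) if r>1e-9 else d
        o,p,q=pose(); W=np.eye(4);W[:3,:3]=q.as_matrix();W[:3,3]=p; T=W@P[c]['hand_eye']
    d=T[:3,:3]@d; return T[:3,3],d/np.linalg.norm(d)
def onz(c,uv,z):
    o,d=ray(c,uv); return o+d*(z-o[2])/d[2]
def tri(rays):
    A=sum(np.eye(3)-np.outer(d,d) for o,d in rays); b=sum((np.eye(3)-np.outer(d,d))@o for o,d in rays)
    return np.linalg.solve(A,b)
def move(target,quat=None):
    "report shift in tool frame (m) and rotvec in tool frame (rad)"
    o,p,q=pose(); s="dp_tool(m) %s"%np.round(q.inv().apply(np.array(target)-p),4)
    if quat is not None: s+=" rot_tool %s"%np.round((q.inv()*R.from_quat(quat)).as_rotvec(),3)
    print(s)
E
python3 - <<'E'
from h import *
Z=dict(basket_red_top=.127,basket_blue_top=.127,basket_yellow_top=.127,hook_red=.19,hook_blue=.19,hook_yellow=.19,stand_red=0,stand_blue=0,stand_yellow=0,jar_a=.022,jar_b=.022,jar_c=.022,board=0,ramekin=0,bowl=0,pepper_mill=0)
arm.get_image("top");arm.get_image("side")
for n,z in Z.items():
    out=[]
    for c in("top","side"):
        for r in arm.pinpoint(c,n)[:4 if 'top' in n or 'jar' in n else 1]: out.append((c,np.round(r['xy'],1),round(r['score'],2),np.round(onz(c,r['xy'],z)[:2],3)))
    print(n); [print("   ",*x) for x in out]
# board outline
E
```

```text
basket_red_top
    top [213.4 213.5] 0.89 [0.43  0.223]
    side [299.  209.9] 0.74 [0.427 0.221]
    side [263.8 224.1] 0.73 [0.567 0.195]
basket_blue_top
    top [173.6 238.5] 0.77 [0.354 0.344]
    side [338.6 217. ] 0.84 [0.349 0.334]
    side [249.9 279.6] 0.43 [0.745 0.344]
basket_yellow_top
    top [304.9 220.6] 0.97 [ 0.405 -0.061]
    top [188.3 295.1] 0.91 [0.187 0.294]
    top [254.9 207.1] 0.73 [0.449 0.094]
    side [271.9 193. ] 0.92 [0.44  0.091]
    side [358.9 187.1] 0.91 [0.17  0.275]
    side [255.6 141.3] 0.83 [ 0.264 -0.219]
    side [196.2 224.3] 0.69 [0.741 0.049]
hook_red
    top [146.1 177.1] 0.94 [0.533 0.418]
    side [318.7 244. ] 0.6 [0.537 0.413]
hook_blue
    top [202.6 152. ] 0.7 [0.61  0.251]
    side [262.3 225.7] 0.96 [0.615 0.246]
hook_yellow
    top [253.9 135.3] 0.68 [0.662 0.095]
    side [223.1 205.4] 0.84 [0.654 0.09 ]
stand_red
    top [154.8 171.3] 0.97 [0.6   0.449]
    side [302.9 297. ] 0.72 [0.6   0.428]
stand_blue
    top [209.7 150.6] 0.6 [0.675 0.255]
    side [248.1 280.6] 0.92 [0.694 0.266]
stand_yellow
    top [251.5 134.8] 0.72 [0
[... 648 characters left out ...]
 0.27 [0.259 0.272]
jar_c
    top [356.2 152.7] 0.7 [ 0.655 -0.265]
    top [297.7 143.8] 0.69 [ 0.69  -0.059]
    top [324.6 149.5] 0.6 [ 0.668 -0.154]
    side [186.1 207.9] 0.72 [ 0.674 -0.152]
    side [176.7 191. ] 0.53 [ 0.649 -0.267]
    side [197.8 227. ] 0.48 [ 0.696 -0.033]
    side [338.7 217.7] 0.27 [0.259 0.272]
board
    top [398.6 216.8] 0.8 [ 0.429 -0.404]
    side [204.5 161.4] 0.93 [ 0.43  -0.395]
ramekin
    top [233.8 177.8] 0.82 [0.573 0.168]
    side [257.8 246.1] 0.72 [0.573 0.169]
bowl
    top [388.7 141.4] 0.71 [ 0.703 -0.392]
    side [149.6 189.1] 0.78 [ 0.72  -0.378]
pepper_mill
    top [316.7 122.9] 0.82 [ 0.777 -0.134]
    side [168.9 225.5] 0.87 [ 0.767 -0.131]
```

```bash
cat >> h.py <<'E'
from scipy.optimize import least_squares
from scipy.spatial import cKDTree
def proj(c,X):
    T=P[c]['T']; Y=(np.asarray(X)-T[:3,3])@T[:3,:3]; K=P[c]['mtx']
    return np.c_[K[0,0]*Y[:,0]/Y[:,2]+K[0,2],K[1,1]*Y[:,1]/Y[:,2]+K[1,2]]
def cmask(im,col):
    h=cv2.cvtColor(im,cv2.COLOR_BGR2HSV).astype(int); H,S,V=h[...,0],h[...,1],h[...,2]
    return {'red':((H<5)|(H>174))&(S>185)&(V>70),'blue':(H>105)&(H<125)&(S>170)&(V>50),'yellow':(H>22)&(H<32)&(S>140)&(V>90)}[col]
HP=np.array([[-50,55],[-50,90],[-34,118],[0,127],[34,118],[50,90],[50,55]])/1e3
def curve():
    out=[]
    for a,b in zip(HP[:-1],HP[1:]): out+= [a+(b-a)*t for t in np.linspace(0,1,12)]
    o=np.array(out); return np.c_[0*o[:,0],o]
def fit_basket(col,xy,yaw,ims,z=0.,cams=("top","side")):
    C=curve()
    def W(p): return R.from_euler('z',p[2]).apply(C)+[p[0],p[1],z]
    pts={}
    for c in cams:
        q=proj(c,W([*xy,yaw])); m=np.argwhere(cmask(ims[c],col))[:,::-1].astype(float)
        d,_=cKDTree(q).query(m); pts[c]=m[d<9]
    def f(p):
        r=[]
        for c in cams:
            q=proj(c,W(p)); r.append(np.clip(cKDTree(q).query(pts[c])[0],0,6)); r.append(.5*np.clip(cKDTree(pts[c]).query(q)[0],0,6))
        return np.concatenate(r)
    s=least_squares(f,[*xy,yaw],diff_step=1e-3,x_scale=[.01,.01,.1]); return s.x,np.sqrt(np.mean(s.fun**2)),{c:len(pts[c]) for c in cams}
E
python3 - <<'E'
from h import *
ims={c:cv2.imread(f"pics/{c}0.png") for c in("top","side")}
for col,xy,y in(("red",(.43,.222),.1),("blue",(.352,.34),0),("yellow",(.445,.092),0)):
    best=min((fit_basket(col,xy,yy,ims) for yy in (1.57+y-.3,1.57+y,1.57+y+.3)),key=lambda b:b[1])
    print(col,np.round(best[0],4),best[1],best[2],"bar dir yaw(y axis)",np.round(np.degrees(best[0][2])+90,1))
    m={}
    for c in ims:
        n,l,s,ce=cv2.connectedComponentsWithStats(cmask(ims[c],col).astype('uint8')); print("  ",c,[(int(a[4]),np.round(b,1).tolist()) for a,b in zip(s[1:],ce[1:]) if a[4]>3])
E
```

```text
red [0.4287 0.2231 1.4317] 1.1962669720728623 {'top': 98, 'side': 21} bar dir yaw(y axis) 172.0
   top [(67, [135.6, 146.0]), (7, [145.7, 182.0]), (101, [213.4, 216.0])]
   side [(12, [302.9, 209.4]), (6, [292.2, 214.5])]
blue [0.3561 0.3396 1.602 ] 1.368452368020743 {'top': 93, 'side': 6} bar dir yaw(y axis) 181.8
   top [(73, [194.6, 122.5]), (7, [202.7, 158.4]), (93, [175.8, 239.1])]
   side [(5, [333.0, 223.0])]
yellow [0.4531 0.0835 1.5532] 0.6057309960589213 {'top': 94, 'side': 52} bar dir yaw(y axis) 179.0
   top [(70, [249.9, 106.6]), (10, [255.5, 142.8]), (94, [258.0, 208.8]), (74, [305.1, 224.8]), (72, [353.0, 264.7]), (50, [188.0, 297.3])]
   side [(5, [257.6, 143.8]), (22, [261.6, 153.6]), (28, [256.4, 170.5]), (4, [262.2, 175.8]), (19, [248.3, 182.2]), (5, [273.2, 191.6]), (42, [261.3, 201.1]), (5, [345.4, 197.0]), (14, [369.9, 204.2]), (4, [277.8, 201.2]), (25, [205.5, 205.1])]
```

```bash
python3 - <<'E'
from h import *
S={'red':([135.6,146.0],[145.7,182.0],(310/1,0)),'blue':([194.6,122.5],[202.7,158.4],0),'yellow':([249.9,106.6],[255.5,142.8],0)}
side={'red':([130+711/4,170+314/4],[130+783/4,170+253/4]),'blue':([130+478/4,170+228/4],[130+564/4,170+177/4]),'yellow':([130+300/4,170+140/4],[130+398/4,170+103/4])}
for c,(b,t,_) in S.items():
    B=tri([ray('top',b),ray('side',side[c][0])]); T=tri([ray('top',t),ray('side',side[c][1])])
    B2=onz('top',b,.246)[:2];T2=onz('top',t,.218)[:2]; v=T2-B2; u=v/np.hypot(*v)
    Bs=onz('side',side[c][0],.246)[:2];Ts=onz('side',side[c][1],.218)[:2]
    print(c,'tri',np.round(B,3),np.round(T,3),'top',np.round(B2,3),np.round(T2,3),'side',np.round(Bs,3),np.round(Ts,3),'len',np.hypot(*v).round(3),'dir deg',np.degrees(np.arctan2(u[1],u[0])).round(1),'hook',np.round(B2+u*.078,3))
E
```

```text
red tri [0.612 0.436 0.245] [0.511 0.411 0.217] top [0.612 0.435] [0.512 0.409] side [0.612 0.437] [0.51  0.413] len 0.103 dir deg -165.6 hook [0.537 0.416]
blue tri [0.683 0.268 0.244] [0.581 0.246 0.218] top [0.682 0.267] [0.582 0.246] side [0.683 0.27 ] [0.58  0.247] len 0.103 dir deg -168.0 hook [0.606 0.251]
yellow tri [0.73  0.106 0.247] [0.627 0.091 0.218] top [0.731 0.105] [0.628 0.09 ] side [0.729 0.105] [0.627 0.091] len 0.104 dir deg -171.4 hook [0.654 0.094]
```

```bash
cat >> h.py <<'E'
def down(th):
    c,s=np.cos(np.radians(th)),np.sin(np.radians(th)); return R.from_matrix(np.array([[c,s,0],[s,-c,0],[0,0,-1]]))
def plan(start,way):
    "way: list of (xyz, Rotation); rotate first, then translate in new frame"
    p,q=start
    for xyz,r in way:
        rv=(q.inv()*r).as_rotvec()/.15; d=r.inv().apply(np.array(xyz)-p)/.03
        nr=int(np.ceil(np.abs(rv).max()-.02)); nd=max(1,int(np.ceil(np.abs(d).max()-.001)))
        print(f"rot {nr} x {np.round(rv/max(nr,1),3).tolist()} ; dp {nd} x {np.round(d/nd,3).tolist()}   -> {np.round(xyz,4)}")
        p,q=np.array(xyz),r
BK=dict(red=((.4287,.2231),172.),blue=((.3561,.3396),181.8),yellow=((.4531,.0835),179.))
HK=dict(red=((.537,.416),-165.6),blue=((.606,.251),-168.),yellow=((.654,.094),-171.4))
def hang(col,off=-.025):
    (bx,by),a=BK[col]; (hx,hy),u=HK[col]; o,p,q=pose()
    r=down(a); x=r.apply([1,0,0]); g=np.array([bx,by,0])+off*x
    zc=.105-.127   # TCP z minus peak z
    h=u-90 if abs((u-90-a+180)%360-180)<90 else u+90
    rh=down(h); ud=np.array([np.cos(np.radians(u)),np.sin(np.radians(u)),0]); k=np.array([hx,hy,0])+off*rh.apply([1,0,0])
    Z=lambda v,z:[v[0],v[1],z]
    print(col,'hang th',h)
    plan((p,q),[(Z(g,.2),r),(Z(g,.127+zc),r),(Z(g,.240+zc),r),(Z(k+ud*.12,.240+zc),rh),(Z(k,.240+zc),rh),(Z(k,.200+zc),rh),(Z(k,.30),rh)])
E
python3 -c "
from h import *
hang('red')"
```

```text
red hang th -255.6
rot 1 x [-0.0, 0.0, -0.695] ; dp 15 x [-0.762, -0.979, 0.07]   -> [0.4535 0.2196 0.2   ]
rot 0 x [0.0, 0.0, 0.0] ; dp 4 x [0.0, 0.0, 0.792]   -> [0.4535 0.2196 0.105 ]
rot 0 x [0.0, 0.0, 0.0] ; dp 4 x [0.0, 0.0, -0.942]   -> [0.4535 0.2196 0.218 ]
rot 8 x [0.0, 0.0, 0.983] ; dp 5 x [0.963, 0.065, 0.0]   -> [0.427  0.3619 0.218 ]
rot 0 x [0.0, 0.0, 0.0] ; dp 4 x [-0.0, 1.0, 0.0]   -> [0.5432 0.3918 0.218 ]
rot 0 x [0.0, 0.0, 0.0] ; dp 2 x [0.0, 0.0, 0.667]   -> [0.5432 0.3918 0.178 ]
rot 0 x [0.0, 0.0, 0.0] ; dp 5 x [0.0, 0.0, -0.813]   -> [0.5432 0.3918 0.3   ]
```

```bash
sed -i 's/def hang(col,off=-.025):/def hang(col,off=-.025,ap=.12,zl=.24):/; s/(Z(g,.240+zc),r),(Z(k+ud\*.12,.240+zc),rh)/(Z(g,zl+zc),r),(Z(k+ud*ap,zl+zc),rh),(Z(k+ud*ap,.24+zc),rh)/' h.py; python3 -c "
from h import *
hang('yellow')"
```

```text
yellow hang th -261.4
rot 2 x [-0.0, 0.0, -0.755] ; dp 21 x [-0.498, -0.976, 0.05]   -> [0.4781 0.0831 0.2   ]
rot 0 x [0.0, 0.0, 0.0] ; dp 4 x [0.0, 0.0, 0.792]   -> [0.4781 0.0831 0.105 ]
rot 0 x [0.0, 0.0, 0.0] ; dp 4 x [0.0, 0.0, -0.942]   -> [0.4781 0.0831 0.218 ]
rot 10 x [0.0, 0.0, 0.935] ; dp 2 x [-0.675, 0.926, 0.0]   -> [0.5391 0.0513 0.218 ]
rot 0 x [0.0, 0.0, 0.0] ; dp 1 x [0.0, 0.0, 0.0]   -> [0.5391 0.0513 0.218 ]
rot 0 x [0.0, 0.0, 0.0] ; dp 4 x [-0.0, 1.0, 0.0]   -> [0.6577 0.0693 0.218 ]
rot 0 x [0.0, 0.0, 0.0] ; dp 2 x [0.0, 0.0, 0.667]   -> [0.6577 0.0693 0.178 ]
rot 0 x [0.0, 0.0, 0.0] ; dp 5 x [0.0, 0.0, -0.813]   -> [0.6577 0.0693 0.3   ]
```

servo_tool(series=[{"dp":[0,0,0],"angular":[0,0,-0.755]},{"dp":[0,0,0],"angular":[0,0,-0.755]},{"dp":[-0.498,-0.976,0.05]},{"dp":[-0.498,-0.976,0.05]},{"dp":[-0.498,-0.976,0.05]},{"dp":[-0.498,-0.976,0.05]},{"dp":[-0.498,-0.976,0.05]},{"dp":[-0.498,-0.976,0.05]},{"dp":[-0.498,-0.976,0.05]},{"dp":[-0.498,-0.976,0.05]}], gripper=1)

```text
invalid input
```

servo_tool(series=[{"dp":[-0.498,-0.976,0.05]},{"dp":[-0.498,-0.976,0.05]},{"dp":[-0.498,-0.976,0.05]},{"dp":[-0.498,-0.976,0.05]},{"dp":[-0.498,-0.976,0.05]},{"dp":[-0.498,-0.976,0.05]},{"dp":[-0.498,-0.976,0.05]},{"dp":[-0.498,-0.976,0.05]},{"dp":[-0.498,-0.976,0.05]},{"dp":[-0.498,-0.976,0.05]}])

```text
invalid input
```

servo_tool(series=[{"dp":[-0.498,-0.976,0.05]},{"dp":[-0.498,-0.976,0.05]},{"dp":[-0.498,-0.976,0.05]},{"dp":[0,0,0]},{"dp":[0,0,0]}])

```text
invalid input
```

servo_tool(series=[{"dp":[0,0,0],"angular":[0,0,-0.755]},{"dp":[0,0,0],"angular":[0,0,-0.755]}])

```text
t: 2.1
eef_pos: [0.1749, 0.7036, 0.2313]
orientation: [0.007, 1.0, 0.0, 0.0]
ft_force: [0.2, 0.4, -0.2]
width: 0.0854
finger_force: 0.0
```

servo_tool(series=[{"dp":[-0.498,-0.976,0.05],"angular":[0,0,0]},{"dp":[-0.498,-0.976,0.05],"angular":[0,0,0]},{"dp":[-0.498,-0.976,0.05],"angular":[0,0,0]},{"dp":[-0.498,-0.976,0.05],"angular":[0,0,0]},{"dp":[-0.498,-0.976,0.05],"angular":[0,0,0]},{"dp":[-0.498,-0.976,0.05],"angular":[0,0,0]},{"dp":[-0.498,-0.976,0.05],"angular":[0,0,0]},{"dp":[-0.498,-0.976,0.05],"angular":[0,0,0]},{"dp":[-0.498,-0.976,0.05],"angular":[0,0,0]},{"dp":[-0.498,-0.976,0.05],"angular":[0,0,0]}], gripper=1, squeeze=60)

```text
t: 3.35
eef_pos: [0.3199, 0.4074, 0.2165]
orientation: [0.009, 1.0, 0.0, 0.0]
ft_force: [1.0, -0.3, 0.3]
width: 0.0853
finger_force: 0.0
```

servo_tool(series=[{"dp":[-0.498,-0.976,0.05],"angular":[0,0,0]},{"dp":[-0.498,-0.976,0.05],"angular":[0,0,0]},{"dp":[-0.498,-0.976,0.05],"angular":[0,0,0]},{"dp":[-0.498,-0.976,0.05],"angular":[0,0,0]},{"dp":[-0.498,-0.976,0.05],"angular":[0,0,0]},{"dp":[-0.498,-0.976,0.05],"angular":[0,0,0]},{"dp":[-0.498,-0.976,0.05],"angular":[0,0,0]},{"dp":[-0.498,-0.976,0.05],"angular":[0,0,0]},{"dp":[-0.498,-0.976,0.05],"angular":[0,0,0]},{"dp":[-0.498,-0.976,0.05],"angular":[0,0,0]}])

```text
t: 4.6
eef_pos: [0.4643, 0.112, 0.2015]
orientation: [0.009, 1.0, 0.0, 0.0]
ft_force: [0.3, 0.8, 0.5]
width: 0.0856
finger_force: 0.0
```

servo_tool(series=[{"dp":[-0.498,-0.976,0.05],"angular":[0,0,0]},{"dp":[0,0,0],"angular":[0,0,0]},{"dp":[0,0,0],"angular":[0,0,0]}])

```text
t: 4.97
eef_pos: [0.478, 0.0837, 0.1999]
orientation: [0.009, 1.0, 0.0, 0.0]
ft_force: [0.0, 0.5, -0.3]
width: 0.0852
finger_force: 0.0
```

```bash
cat > chk.py <<'E'
from h import *
import sys
ims={c:arm.get_image(c) for c in("top","side")}
import json
for col in sys.argv[1:]:
    (xy,a)=BK[col]
    b=min((fit_basket(col,xy,np.radians(a-90)+d,ims) for d in(-.2,0,.2)),key=lambda b:b[1]); print(col,np.round(b[0][:2],4),'bar',np.degrees(b[0][2])+90,b[1],b[2])
o,p,q=pose(); print(o['t'],np.round(o['joint_positions'],3).tolist(),p.round(4).tolist(),o['orientation'].round(4).tolist())
E
python3 chk.py yellow
```

```text
yellow [0.4508 0.0821] bar 177.13654197937382 1.496994940721007 {'top': 6, 'side': 61}
5.075 [-0.264, 0.361, -0.036, 2.169, 0.022, 0.612, 1.239] [0.4778, 0.0843, 0.1999] [0.0079, 1.0, 0.0002, 0.0001]
```

servo_tool(series=[{"dp":[0,0,0.8],"angular":[0,0,0]},{"dp":[0,0,0.8],"angular":[0,0,0]},{"dp":[0,0,0.8],"angular":[0,0,0]},{"dp":[0,0,0.77],"angular":[0,0,0]},{"dp":[0,0,0],"angular":[0,0,0]}])

```text
t: 5.7
eef_pos: [0.477, 0.0841, 0.1036]
orientation: [0.008, 1.0, -0.0, -0.001]
ft_force: [-0.2, -0.8, 0.4]
width: 0.0855
finger_force: 0.0
```

servo_tool(series=[{"dp":[0,0,0],"angular":[0,0,0]},{"dp":[0,0,0],"angular":[0,0,0]},{"dp":[0,0,0],"angular":[0,0,0]},{"dp":[0,0,0],"angular":[0,0,0]},{"dp":[0,0,0],"angular":[0,0,0]},{"dp":[0,0,0],"angular":[0,0,0]}], gripper=0, squeeze=50)

```text
t: 6.45
eef_pos: [0.4784, 0.0836, 0.105]
orientation: [0.009, 1.0, 0.0, 0.0]
ft_force: [-1.4, 1.7, 6.6]
width: 0.0082
finger_force: 49.0
```

servo_tool(series=[{"dp":[0,0,-0.5],"angular":[0,0,0]},{"dp":[0,0,-0.82],"angular":[0,0,0]},{"dp":[0,0,-0.82],"angular":[0,0,0]},{"dp":[0,0,-0.82],"angular":[0,0,0]},{"dp":[0,0,-0.82],"angular":[0,0,0]},{"dp":[0,0,0],"angular":[0,0,0]}])

```text
t: 7.2
eef_pos: [0.4787, 0.0834, 0.2192]
orientation: [0.009, 1.0, 0.0, 0.001]
ft_force: [0.2, 0.6, -1.5]
width: 0.0081
finger_force: 48.9
```

```bash
python3 - <<'E'
from h import *
im=arm.get_image("side")[130:280,200:400]; cv2.imwrite("pics/s1.png",cv2.resize(im,None,fx=3,fy=3,interpolation=cv2.INTER_CUBIC))
E
```

```text
(no output)
```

View pics/s1.png

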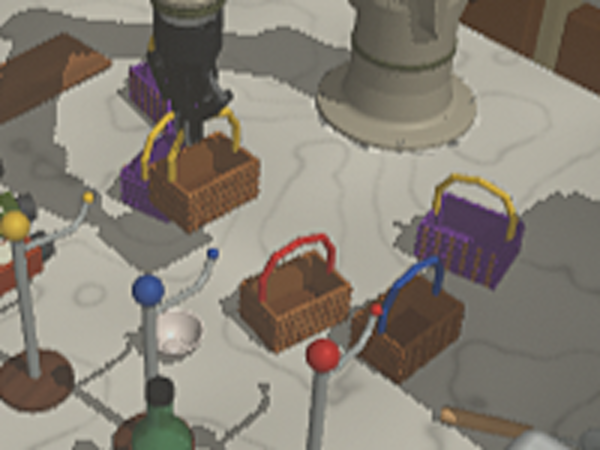

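The yellow-handled wicker basket (crop ~(205,185)) is held and level; the others are undisturbed. On to its hook.

servo_tool(series=[{"dp":[0,0,0],"angular":[0,0,0.94]},{"dp":[0,0,0],"angular":[0,0,0.94]},{"dp":[0,0,0],"angular":[0,0,0.94]},{"dp":[0,0,0],"angular":[0,0,0.94]},{"dp":[0,0,0],"angular":[0,0,0.94]},{"dp":[0,0,0],"angular":[0,0,0.94]},{"dp":[0,0,0],"angular":[0,0,0.94]},{"dp":[0,0,0],"angular":[0,0,0.94]},{"dp":[0,0,0],"angular":[0,0,0.94]},{"dp":[0,0,0],"angular":[0,0,0.93]}])

```text
t: 8.5
eef_pos: [0.4774, 0.0831, 0.2167]
orientation: [0.656, 0.755, -0.001, -0.0]
ft_force: [0.6, -0.3, -2.4]
width: 0.0089
finger_force: 48.9
```

servo_tool(series=[{"dp":[-0.45,0.62,0],"angular":[0,0,0]},{"dp":[-0.45,0.62,0],"angular":[0,0,0]},{"dp":[-0.45,0.61,0],"angular":[0,0,0]},{"dp":[0,0,0],"angular":[0,0,0]},{"dp":[0,0,0],"angular":[0,0,0]},{"dp":[0,0,0],"angular":[0,0,0]}])

```text
t: 9.25
eef_pos: [0.5379, 0.0517, 0.2176]
orientation: [0.654, 0.757, -0.0, -0.0]
ft_force: [0.4, 0.3, -2.7]
width: 0.0083
finger_force: 48.9
```

```bash
cat >> h.py <<'E'
def hangcheck(col,z=None):
    "held basket: find peak/plane of the handle from both views (full pose fit about the tool)"
    ims={c:arm.get_image(c) for c in("top","side")}; C=curve(); o,p,q=pose()
    return ims
E
python3 - <<'E'
from h import *
o,p,q=pose(); print(p.round(4),q.as_quat().round(4),o['joint_positions'].round(3))
rh=down(-261.4); k=np.array([.654,.094,0])-.025*rh.apply([1,0,0])
plan((p,q),[((k[0],k[1],.218),rh)])
im=arm.get_image("side"); 
for r in arm.pinpoint("side","basket_yellow_top")[:4]: print(r['xy'],r['score'],onz("side",r['xy'],.240))
t=p-np.array([0,0,.218])+[0,0,.240]+.025*q.apply([1,0,0]); print("expected",t, proj("side",[t]))
E
```

```text
[0.5379 0.0517 0.2176] [ 6.538e-01  7.567e-01 -4.000e-04 -4.000e-04] [-0.45   0.413  0.344  2.052 -0.209  0.711  0.173]
rot 1 x [-0.008, -0.001, -0.029] ; dp 5 x [-0.004, 0.807, -0.002]   -> [0.6577 0.0693 0.218 ]
[259.2, 137.4] 0.88 [ 0.34569655 -0.09402541  0.24      ]
[357.9, 189.8] 0.87 [0.30436841 0.35950884 0.24      ]
[254.2, 169.3] 0.72 [0.49106927 0.05437145 0.24      ]
[250.6, 174.7] 0.57 [0.51992168 0.07035631 0.24      ]
expected [0.53427693 0.0764607  0.23964192] [[248.42689529 177.28596888]]
```

servo_tool(series=[{"dp":[0,0.8,0],"angular":[0,0,0]},{"dp":[0,0.8,0],"angular":[0,0,0]},{"dp":[0,0.8,0],"angular":[0,0,0]},{"dp":[0,0,0],"angular":[0,0,0]},{"dp":[0,0,0],"angular":[0,0,0]}])

```text
t: 9.98
eef_pos: [0.6092, 0.0617, 0.2179]
orientation: [0.654, 0.757, -0.0, -0.0]
ft_force: [0.2, -0.7, -1.5]
width: 0.0087
finger_force: 48.9
```

```bash
python3 - <<'E'
from h import *
o,p,q=pose(); print(p)
t=p-np.array([0,0,.218])+[0,0,.240]+.025*q.apply([1,0,0]); print("exp peak", proj("side",[t]))
a=arm.get_image("side")[150:250,190:290]; b=arm.get_image("top")[100:200,215:315]
f=lambda i:cv2.resize(i,None,fx=4,fy=4,interpolation=cv2.INTER_CUBIC)
cv2.imwrite("pics/s2.png",np.hstack([f(a),f(b)]))
E
```

```text
[0.60920207 0.06169092 0.21790266]
exp peak [[233.35968481 187.25828478]]
```

View pics/s2.png

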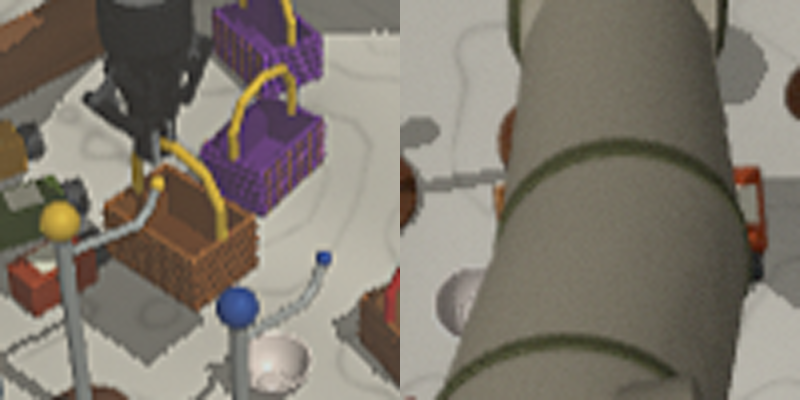

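Handle peak is at crop ~(173,148), where the model puts it, and the bead (158,183) sits below and in front of it. Continue.

servo_tool(series=[{"dp":[0,0.6,0],"angular":[0,0,0]},{"dp":[0,0.6,0],"angular":[0,0,0]},{"dp":[0,0.43,0],"angular":[0,0,0]},{"dp":[0,0,0],"angular":[0,0,0]},{"dp":[0,0,0.3],"angular":[0,0,0]},{"dp":[0,0,0.3],"angular":[0,0,0]},{"dp":[0,0,0.3],"angular":[0,0,0]},{"dp":[0,0,0.3],"angular":[0,0,0]},{"dp":[0,0,0],"angular":[0,0,0]}])

```text
t: 11.2
eef_pos: [0.658, 0.0688, 0.1811]
orientation: [0.654, 0.756, -0.001, -0.0]
ft_force: [-0.3, -0.4, -1.2]
width: 0.0084
finger_force: 48.9
```

```bash
python3 - <<'E'
from h import *
o,p,q=pose(); print(p,o['ft_force'])
plan((p,q),[((.6577,.0693,.178),q)])
a=arm.get_image("side")[150:250,190:290]
cv2.imwrite("pics/s3.png",cv2.resize(a,None,fx=5,fy=5,interpolation=cv2.INTER_CUBIC))
E
```

```text
[0.65797497 0.06875061 0.1811283 ] [-0.26249242 -0.41142843 -1.24812169]
rot 0 x [0.0, 0.0, 0.0] ; dp 1 x [0.019, -0.006, 0.104]   -> [0.6577 0.0693 0.178 ]
```

View pics/s3.png

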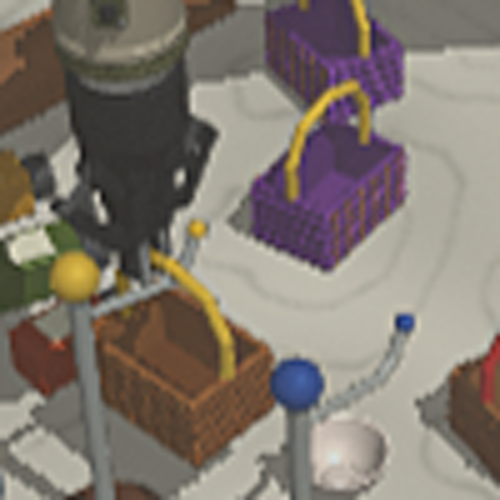

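The hook now passes beneath the yellow handle (crossing at crop ~(170,280)), bead in front. Set it down, release, retreat.

servo_tool(series=[{"dp":[0,0,0.12],"angular":[0,0,0]},{"dp":[0,0,0.06],"angular":[0,0,0]},{"dp":[0,0,0],"angular":[0,0,0]}])

```text
t: 11.62
eef_pos: [0.6597, 0.0691, 0.1779]
orientation: [0.654, 0.756, 0.001, 0.001]
ft_force: [1.0, 1.4, 4.3]
width: 0.0083
finger_force: 49.8
```

servo_tool(series=[{"dp":[0,0,0],"angular":[0,0,0]},{"dp":[0,0,0],"angular":[0,0,0]},{"dp":[0,0,0],"angular":[0,0,0]},{"dp":[0,0,0],"angular":[0,0,0]}], gripper=0.4)

```text
t: 12.12
eef_pos: [0.6584, 0.0687, 0.1766]
orientation: [0.654, 0.756, -0.0, -0.0]
ft_force: [-0.9, -0.6, 0.2]
width: 0.0341
finger_force: 0.0
```

servo_tool(series=[{"dp":[0,0,-0.4],"angular":[0,0,0]},{"dp":[0,0,-0.8],"angular":[0,0,0]},{"dp":[0,0,-0.9],"angular":[0,0,0]},{"dp":[0,0,-0.9],"angular":[0,0,0]},{"dp":[0,0,-0.9],"angular":[0,0,0]},{"dp":[0,-1,0],"angular":[0,0,0]},{"dp":[0,-1,0],"angular":[0,0,0]},{"dp":[0,-1,0],"angular":[0,0,0]},{"dp":[0,-1,0],"angular":[0,0,0]}])

```text
t: 13.25
eef_pos: [0.5389, 0.0512, 0.2945]
orientation: [0.654, 0.756, 0.0, 0.0]
ft_force: [-0.4, -0.9, 0.8]
width: 0.0346
finger_force: 0.0
```

```bash
python3 chk.py red blue; python3 - <<'E'
from h import *
ims={c:arm.get_image(c) for c in("top","side")}
print(fit_basket("yellow",(.654,.094),np.radians(98.6-90),ims,z=.072,cams=("side",)))
hang('red',ap=.085,zl=.30)
E
```

```text
red [0.426  0.2234] bar 172.6116287202721 1.261344005558207 {'top': 102, 'side': 10}
blue [0.3561 0.3399] bar 182.4359894669529 1.6102795480678878 {'top': 91, 'side': 1}
13.35 [-0.487, 0.317, 0.382, 1.967, -0.152, 0.886, 0.119] [0.5371, 0.0506, 0.2947] [0.6543, 0.7562, 0.0, -0.0005]
(array([0.66068791, 0.07700916, 0.47049391]), np.float64(1.3034235456138823), {'side': 75})
red hang th -255.6
rot 9 x [0.001, 0.001, -0.953] ; dp 6 x [0.607, 0.858, 0.526]   -> [0.4535 0.2196 0.2   ]
rot 0 x [0.0, 0.0, 0.0] ; dp 4 x [0.0, 0.0, 0.792]   -> [0.4535 0.2196 0.105 ]
rot 0 x [0.0, 0.0, 0.0] ; dp 6 x [0.0, 0.0, -0.961]   -> [0.4535 0.2196 0.278 ]
rot 8 x [0.0, 0.0, 0.983] ; dp 5 x [0.963, 0.298, 0.0]   -> [0.4609 0.3706 0.278 ]
rot 0 x [0.0, 0.0, 0.0] ; dp 2 x [0.0, 0.0, 1.0]   -> [0.4609 0.3706 0.218 ]
rot 0 x [0.0, 0.0, 0.0] ; dp 3 x [-0.0, 0.944, 0.0]   -> [0.5432 0.3918 0.218 ]
rot 0 x [0.0, 0.0, 0.0] ; dp 2 x [0.0, 0.0, 0.667]   -> [0.5432 0.3918 0.178 ]
rot 0 x [0.0, 0.0, 0.0] ; dp 5 x [0.0, 0.0, -0.813]   -> [0.5432 0.3918 0.3   ]
```

servo_tool(series=[{"dp":[0,0,0],"angular":[0,0,-0.953]},{"dp":[0,0,0],"angular":[0,0,-0.953]},{"dp":[0,0,0],"angular":[0,0,-0.953]},{"dp":[0,0,0],"angular":[0,0,-0.953]},{"dp":[0,0,0],"angular":[0,0,-0.953]},{"dp":[0,0,0],"angular":[0,0,-0.953]},{"dp":[0,0,0],"angular":[0,0,-0.953]},{"dp":[0,0,0],"angular":[0,0,-0.953]},{"dp":[0,0,0],"angular":[0,0,-0.953]}], gripper=1)

```text
t: 14.58
eef_pos: [0.541, 0.0516, 0.2939]
orientation: [0.067, 0.998, 0.0, 0.0]
ft_force: [-0.2, -0.9, -0.5]
width: 0.0853
finger_force: 0.0
```

servo_tool(series=[{"dp":[0.607,0.858,0.526],"angular":[0,0,0]},{"dp":[0.607,0.858,0.526],"angular":[0,0,0]},{"dp":[0.607,0.858,0.526],"angular":[0,0,0]},{"dp":[0.607,0.858,0.526],"angular":[0,0,0]},{"dp":[0.607,0.858,0.526],"angular":[0,0,0]},{"dp":[0.607,0.858,0.526],"angular":[0,0,0]},{"dp":[0,0,0],"angular":[0,0,0]},{"dp":[0,0,0],"angular":[0,0,0]},{"dp":[0,0,0],"angular":[0,0,0]}])

```text
t: 15.7
eef_pos: [0.454, 0.2189, 0.1994]
orientation: [0.07, 0.998, 0.0, 0.0]
ft_force: [0.1, -0.1, 0.2]
width: 0.0852
finger_force: 0.0
```

```bash
python3 - <<'E'
from h import *
hang('red',ap=.085,zl=.30)
o=pose()[0];print(o['joint_positions'].round(3),pose()[1])
im=arm.get_image("side"); cv2.imwrite("pics/s4.png",cv2.resize(im[150:300,190:390],None,fx=4,fy=4,interpolation=cv2.INTER_CUBIC))
E
```

```text
red hang th -255.6
rot 0 x [0.002, 0.006, -0.009] ; dp 1 x [0.021, 0.022, -0.019]   -> [0.4535 0.2196 0.2   ]
rot 0 x [0.0, 0.0, 0.0] ; dp 4 x [0.0, 0.0, 0.792]   -> [0.4535 0.2196 0.105 ]
rot 0 x [0.0, 0.0, 0.0] ; dp 6 x [0.0, 0.0, -0.961]   -> [0.4535 0.2196 0.278 ]
rot 8 x [0.0, 0.0, 0.983] ; dp 5 x [0.963, 0.298, 0.0]   -> [0.4609 0.3706 0.278 ]
rot 0 x [0.0, 0.0, 0.0] ; dp 2 x [0.0, 0.0, 1.0]   -> [0.4609 0.3706 0.218 ]
rot 0 x [0.0, 0.0, 0.0] ; dp 3 x [-0.0, 0.944, 0.0]   -> [0.5432 0.3918 0.218 ]
rot 0 x [0.0, 0.0, 0.0] ; dp 2 x [0.0, 0.0, 0.667]   -> [0.5432 0.3918 0.178 ]
rot 0 x [0.0, 0.0, 0.0] ; dp 5 x [0.0, 0.0, -0.813]   -> [0.5432 0.3918 0.3   ]
[-0.579  0.381  0.022  2.134 -0.013  0.626  0.883] [0.4539967  0.21886413 0.19942011]
```

View pics/s4.png

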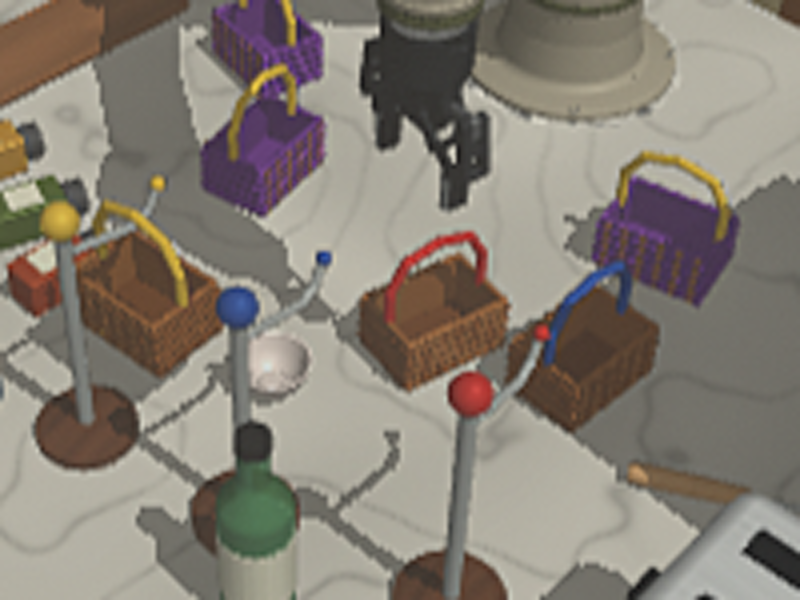

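Yellow basket hangs on its hook (crop ~(150,210)–(160,300)). The red basket at (435,310) is below the gripper. Take red.

servo_tool(series=[{"dp":[0,0,0.79],"angular":[0,0,0]},{"dp":[0,0,0.79],"angular":[0,0,0]},{"dp":[0,0,0.79],"angular":[0,0,0]},{"dp":[0,0,0.79],"angular":[0,0,0]},{"dp":[0,0,0],"angular":[0,0,0]},{"dp":[0,0,0],"angular":[0,0,0]}])

```text
t: 16.5
eef_pos: [0.4536, 0.2194, 0.1049]
orientation: [0.07, 0.998, 0.0, 0.0]
ft_force: [-0.3, -0.8, 0.7]
width: 0.0858
finger_force: 0.0
```

servo_tool(series=[{"dp":[0,0,0],"angular":[0,0,0]},{"dp":[0,0,0],"angular":[0,0,0]},{"dp":[0,0,0],"angular":[0,0,0]},{"dp":[0,0,0],"angular":[0,0,0]},{"dp":[0,0,0],"angular":[0,0,0]},{"dp":[0,0,0],"angular":[0,0,0]}], gripper=0, squeeze=50)

```text
t: 17.25
eef_pos: [0.453, 0.2198, 0.1044]
orientation: [0.069, 0.998, 0.0, 0.0]
ft_force: [-0.9, 2.0, 3.6]
width: 0.0081
finger_force: 48.9
```

servo_tool(series=[{"dp":[0,0,-0.5],"angular":[0,0,0]},{"dp":[0,0,-0.88],"angular":[0,0,0]},{"dp":[0,0,-0.88],"angular":[0,0,0]},{"dp":[0,0,-0.88],"angular":[0,0,0]},{"dp":[0,0,-0.88],"angular":[0,0,0]},{"dp":[0,0,-0.88],"angular":[0,0,0]},{"dp":[0,0,-0.87],"angular":[0,0,0]},{"dp":[0,0,0],"angular":[0,0,0]}])

```text
t: 18.25
eef_pos: [0.4535, 0.2195, 0.2793]
orientation: [0.07, 0.998, 0.001, 0.002]
ft_force: [-0.1, 0.6, -2.7]
width: 0.0081
finger_force: 49.0
```

servo_tool(series=[{"dp":[0,0,0],"angular":[0,0,0.983]},{"dp":[0,0,0],"angular":[0,0,0.983]},{"dp":[0,0,0],"angular":[0,0,0.983]},{"dp":[0,0,0],"angular":[0,0,0.983]},{"dp":[0,0,0],"angular":[0,0,0.983]},{"dp":[0,0,0],"angular":[0,0,0.983]},{"dp":[0,0,0],"angular":[0,0,0.983]},{"dp":[0,0,0],"angular":[0,0,0.983]}])

```text
t: 19.25
eef_pos: [0.4522, 0.219, 0.2763]
orientation: [0.615, 0.789, -0.001, -0.0]
ft_force: [1.0, -0.5, -2.1]
width: 0.0079
finger_force: 49.0
```

servo_tool(series=[{"dp":[0.8,0.25,0],"angular":[0,0,0]},{"dp":[0.8,0.25,0],"angular":[0,0,0]},{"dp":[0.8,0.25,0],"angular":[0,0,0]},{"dp":[0.8,0.25,0],"angular":[0,0,0]},{"dp":[0.8,0.25,0],"angular":[0,0,0]},{"dp":[0.81,0.24,0],"angular":[0,0,0]},{"dp":[0,0,0],"angular":[0,0,0]},{"dp":[0,0,0],"angular":[0,0,0]},{"dp":[0,0,0],"angular":[0,0,0]}])

```text
t: 20.38
eef_pos: [0.4605, 0.3697, 0.2774]
orientation: [0.613, 0.79, -0.0, 0.0]
ft_force: [0.9, -0.3, -2.3]
width: 0.0085
finger_force: 49.0
```

```bash
python3 - <<'E'
from h import *
o,p,q=pose();print(o['joint_positions'].round(3),p)
rh=down(-255.6)
plan((p,q),[((.4609,.3706,.218),rh),((.5432,.3918,.218),rh)])
t=p+[0,0,.022]+.025*q.apply([1,0,0]); print("exp peak", proj("side",[t]))
arm.get_image("side")
for r in arm.pinpoint("side","basket_red_top")[:3]: print(r['xy'],r['score'])
E
```

```text
[-0.963  0.395  0.266  1.877 -0.13   0.887 -0.383] [0.46046655 0.36970229 0.27737888]
rot 0 x [-0.0, 0.002, -0.003] ; dp 2 x [0.013, 0.011, 0.99]   -> [0.4609 0.3706 0.218 ]
rot 0 x [0.0, 0.0, 0.0] ; dp 3 x [0.001, 0.944, 0.0]   -> [0.5432 0.3918 0.218 ]
exp peak [[336.90518622 201.19877677]]
[335.1, 199.6] 0.58
```

servo_tool(series=[{"dp":[0,0,0.66],"angular":[0,0,0]},{"dp":[0,0,0.66],"angular":[0,0,0]},{"dp":[0,0,0.66],"angular":[0,0,0]},{"dp":[0,0,0],"angular":[0,0,0]},{"dp":[0,0.71,0],"angular":[0,0,0]},{"dp":[0,0.71,0],"angular":[0,0,0]},{"dp":[0,0.71,0],"angular":[0,0,0]},{"dp":[0,0.7,0],"angular":[0,0,0]},{"dp":[0,0,0],"angular":[0,0,0]},{"dp":[0,0,0],"angular":[0,0,0]}])

```text
t: 21.72
eef_pos: [0.5419, 0.3913, 0.2183]
orientation: [0.613, 0.79, -0.0, -0.0]
ft_force: [-0.6, -0.7, -2.5]
width: 0.0083
finger_force: 49.0
```

servo_tool(series=[{"dp":[0,0,0.3],"angular":[0,0,0]},{"dp":[0,0,0.3],"angular":[0,0,0]},{"dp":[0,0,0.3],"angular":[0,0,0]},{"dp":[0,0,0.3],"angular":[0,0,0]},{"dp":[0,0,0],"angular":[0,0,0]},{"dp":[0,0,0],"angular":[0,0,0]}])

```text
t: 22.48
eef_pos: [0.5426, 0.3915, 0.1819]
orientation: [0.613, 0.79, -0.0, 0.0]
ft_force: [0.7, -0.6, -1.5]
width: 0.0083
finger_force: 49.1
```

```bash
python3 - <<'E'
from h import *
o,p,q=pose(); print(p,o['ft_force'])
a=arm.get_image("side")[180:280,270:370]
cv2.imwrite("pics/s5.png",cv2.resize(a,None,fx=5,fy=5,interpolation=cv2.INTER_CUBIC))
E
```

```text
[0.54256415 0.39153767 0.18190796] [ 0.65681472 -0.57409726 -1.54215951]
```

View pics/s5.png

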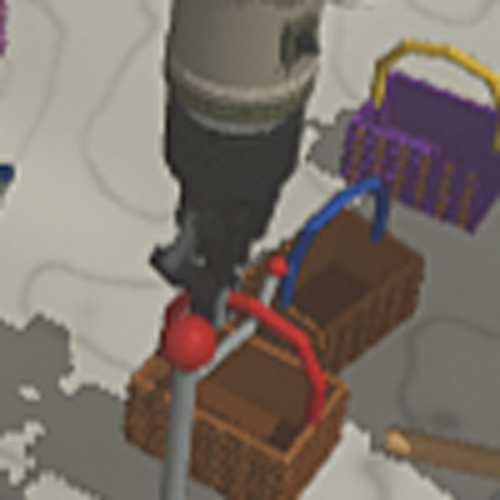

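The red handle (crop ~(245,300)) sits over the red hook with the bead (280,265) in front. Set down, release, retreat.

servo_tool(series=[{"dp":[0,0,0.12],"angular":[0,0,0]},{"dp":[0,0,0.08],"angular":[0,0,0]},{"dp":[0,0,0],"angular":[0,0,0]}])

```text
t: 22.9
eef_pos: [0.5443, 0.3928, 0.1777]
orientation: [0.613, 0.79, 0.003, 0.001]
ft_force: [1.7, 1.7, 5.8]
width: 0.0083
finger_force: 50.0
```

servo_tool(series=[{"dp":[0,0,0],"angular":[0,0,0]},{"dp":[0,0,0],"angular":[0,0,0]},{"dp":[0,0,0],"angular":[0,0,0]},{"dp":[0,0,0],"angular":[0,0,0]}], gripper=0.4)

```text
t: 23.4
eef_pos: [0.5424, 0.3915, 0.1757]
orientation: [0.613, 0.79, -0.0, -0.0]
ft_force: [0.1, 0.4, -0.8]
width: 0.0341
finger_force: 0.0
```

servo_tool(series=[{"dp":[0,0,-0.4],"angular":[0,0,0]},{"dp":[0,0,-0.8],"angular":[0,0,0]},{"dp":[0,0,-0.9],"angular":[0,0,0]},{"dp":[0,0,-0.9],"angular":[0,0,0]},{"dp":[0,0,-0.9],"angular":[0,0,0]},{"dp":[0,-1,0],"angular":[0,0,0]},{"dp":[0,-1,0],"angular":[0,0,0]}])

```text
t: 24.28
eef_pos: [0.484, 0.3764, 0.294]
orientation: [0.613, 0.79, 0.001, 0.0]
ft_force: [-0.5, 0.8, 0.1]
width: 0.0345
finger_force: 0.0
```

```bash
python3 chk.py blue; python3 - <<'E'
from h import *
arm.get_image("side")
for c in("red","yellow"):
  for r in arm.pinpoint("side",f"basket_{c}_top")[:4]: print(c,np.round(r['xy'],1),round(r['score'],2),onz("side",r['xy'],.199)[:2].round(3))
hang('blue',ap=.12,zl=.24)
E
```

```text
blue [0.3563 0.3394] bar 183.37908743795583 1.2342511600619368 {'top': 93, 'side': 6}
24.375 [-0.941, 0.405, 0.265, 1.811, -0.129, 0.942, -0.367] [0.4818, 0.3762, 0.294] [0.6121, 0.7908, -0.0001, -0.0006]
red [319.8 239.3] 0.73 [0.527 0.407]
yellow [226.3 204.3] 0.73 [0.648 0.101]
yellow [360.3 187.1] 0.63 [0.243 0.328]
yellow [257.9 169.7] 0.62 [0.448 0.022]
blue hang th -258.0
rot 9 x [0.001, 0.0, -1.0] ; dp 4 x [0.876, -0.277, 0.781]   -> [0.3811 0.3404 0.2   ]
rot 0 x [0.0, 0.0, 0.0] ; dp 4 x [0.0, 0.0, 0.792]   -> [0.3811 0.3404 0.105 ]
rot 0 x [0.0, 0.0, 0.0] ; dp 4 x [0.0, 0.0, -0.942]   -> [0.3811 0.3404 0.218 ]
rot 10 x [0.0, 0.0, 0.929] ; dp 6 x [-0.884, 0.452, 0.0]   -> [0.4938 0.2016 0.218 ]
rot 0 x [0.0, 0.0, 0.0] ; dp 1 x [0.0, 0.0, 0.0]   -> [0.4938 0.2016 0.218 ]
rot 0 x [0.0, 0.0, 0.0] ; dp 4 x [-0.0, 1.0, 0.0]   -> [0.6112 0.2265 0.218 ]
rot 0 x [0.0, 0.0, 0.0] ; dp 2 x [0.0, 0.0, 0.667]   -> [0.6112 0.2265 0.178 ]
rot 0 x [0.0, 0.0, 0.0] ; dp 5 x [0.0, 0.0, -0.813]   -> [0.6112 0.2265 0.3   ]
```

servo_tool(series=[{"dp":[0,0,0],"angular":[0,0,-1]},{"dp":[0,0,0],"angular":[0,0,-1]},{"dp":[0,0,0],"angular":[0,0,-1]},{"dp":[0,0,0],"angular":[0,0,-1]},{"dp":[0,0,0],"angular":[0,0,-1]},{"dp":[0,0,0],"angular":[0,0,-1]},{"dp":[0,0,0],"angular":[0,0,-1]},{"dp":[0,0,0],"angular":[0,0,-1]},{"dp":[0,0,0],"angular":[0,0,-1]}], gripper=1)

```text
t: 25.65
eef_pos: [0.4856, 0.3766, 0.2929]
orientation: [-0.017, 1.0, -0.0, 0.0]
ft_force: [0.0, 0.3, -0.2]
width: 0.0853
finger_force: 0.0
```

servo_tool(series=[{"dp":[0.876,-0.277,0.781],"angular":[0,0,0]},{"dp":[0.876,-0.277,0.781],"angular":[0,0,0]},{"dp":[0.876,-0.277,0.781],"angular":[0,0,0]},{"dp":[0.876,-0.277,0.781],"angular":[0,0,0]},{"dp":[0,0,0],"angular":[0,0,0]},{"dp":[0,0,0],"angular":[0,0,0]},{"dp":[0,0,0],"angular":[0,0,0]}])

```text
t: 26.52
eef_pos: [0.3819, 0.3408, 0.1998]
orientation: [-0.015, 1.0, 0.001, 0.001]
ft_force: [-0.2, -0.1, 1.0]
width: 0.0855
finger_force: 0.0
```

servo_tool(series=[{"dp":[0,0,0.79],"angular":[0,0,0]},{"dp":[0,0,0.79],"angular":[0,0,0]},{"dp":[0,0,0.79],"angular":[0,0,0]},{"dp":[0,0,0.79],"angular":[0,0,0]},{"dp":[0,0,0],"angular":[0,0,0]},{"dp":[0,0,0],"angular":[0,0,0]}])

```text
t: 27.28
eef_pos: [0.3811, 0.3406, 0.1051]
orientation: [-0.015, 1.0, 0.0, 0.0]
ft_force: [-0.1, 0.5, 1.8]
width: 0.0852
finger_force: 0.0
```

servo_tool(series=[{"dp":[0,0,0],"angular":[0,0,0]},{"dp":[0,0,0],"angular":[0,0,0]},{"dp":[0,0,0],"angular":[0,0,0]},{"dp":[0,0,0],"angular":[0,0,0]},{"dp":[0,0,0],"angular":[0,0,0]},{"dp":[0,0,0],"angular":[0,0,0]}], gripper=0, squeeze=50)

```text
t: 28.02
eef_pos: [0.3806, 0.3405, 0.1046]
orientation: [-0.016, 1.0, 0.0, 0.0]
ft_force: [-0.3, 1.7, 2.4]
width: 0.0079
finger_force: 48.8
```

```bash
python3 - <<'E'
from h import *
hang('blue',ap=.12,zl=.24)
E
```

```text
blue hang th -258.0
rot 0 x [0.004, 0.003, -0.0] ; dp 4 x [-0.004, -0.001, -0.795]   -> [0.3811 0.3404 0.2   ]
rot 0 x [0.0, 0.0, 0.0] ; dp 4 x [0.0, 0.0, 0.792]   -> [0.3811 0.3404 0.105 ]
rot 0 x [0.0, 0.0, 0.0] ; dp 4 x [0.0, 0.0, -0.942]   -> [0.3811 0.3404 0.218 ]
rot 10 x [0.0, 0.0, 0.929] ; dp 6 x [-0.884, 0.452, 0.0]   -> [0.4938 0.2016 0.218 ]
rot 0 x [0.0, 0.0, 0.0] ; dp 1 x [0.0, 0.0, 0.0]   -> [0.4938 0.2016 0.218 ]
rot 0 x [0.0, 0.0, 0.0] ; dp 4 x [-0.0, 1.0, 0.0]   -> [0.6112 0.2265 0.218 ]
rot 0 x [0.0, 0.0, 0.0] ; dp 2 x [0.0, 0.0, 0.667]   -> [0.6112 0.2265 0.178 ]
rot 0 x [0.0, 0.0, 0.0] ; dp 5 x [0.0, 0.0, -0.813]   -> [0.6112 0.2265 0.3   ]
```

servo_tool(series=[{"dp":[0,0,-0.5],"angular":[0,0,0]},{"dp":[0,0,-0.82],"angular":[0,0,0]},{"dp":[0,0,-0.82],"angular":[0,0,0]},{"dp":[0,0,-0.82],"angular":[0,0,0]},{"dp":[0,0,-0.82],"angular":[0,0,0]},{"dp":[0,0,0],"angular":[0,0,0]}])

```text
t: 28.78
eef_pos: [0.3808, 0.3403, 0.2197]
orientation: [-0.015, 1.0, 0.001, 0.001]
ft_force: [0.1, -0.7, -3.0]
width: 0.0079
finger_force: 48.8
```

servo_tool(series=[{"dp":[0,0,0],"angular":[0,0,0.93]},{"dp":[0,0,0],"angular":[0,0,0.93]},{"dp":[0,0,0],"angular":[0,0,0.93]},{"dp":[0,0,0],"angular":[0,0,0.93]},{"dp":[0,0,0],"angular":[0,0,0.93]},{"dp":[0,0,0],"angular":[0,0,0.93]},{"dp":[0,0,0],"angular":[0,0,0.93]},{"dp":[0,0,0],"angular":[0,0,0.93]},{"dp":[0,0,0],"angular":[0,0,0.93]},{"dp":[0,0,0],"angular":[0,0,0.92]}])

```text
t: 30.02
eef_pos: [0.3798, 0.3395, 0.2169]
orientation: [0.632, 0.775, -0.001, 0.0]
ft_force: [-1.3, 0.3, -2.9]
width: 0.0082
finger_force: 48.9
```

servo_tool(series=[{"dp":[-0.757,0.387,0],"angular":[0,0,0]},{"dp":[-0.757,0.387,0],"angular":[0,0,0]},{"dp":[-0.757,0.387,0],"angular":[0,0,0]},{"dp":[-0.757,0.387,0],"angular":[0,0,0]},{"dp":[-0.757,0.387,0],"angular":[0,0,0]},{"dp":[-0.757,0.387,0],"angular":[0,0,0]},{"dp":[-0.757,0.387,0],"angular":[0,0,0]},{"dp":[0,0,0],"angular":[0,0,0]},{"dp":[0,0,0],"angular":[0,0,0]}])

```text
t: 31.15
eef_pos: [0.492, 0.2015, 0.2171]
orientation: [0.63, 0.777, -0.001, -0.0]
ft_force: [-0.4, -0.1, -2.2]
width: 0.0083
finger_force: 48.9
```

```bash
python3 - <<'E'
from h import *
o,p,q=pose();print(o['joint_positions'].round(3),p)
rh=down(-258)
plan((p,q),[((.6112,.2265,.218),rh)])
t=p+[0,0,.022]+.025*q.apply([1,0,0]); print("exp peak", proj("side",[t]))
arm.get_image("side")
for r in arm.pinpoint("side","basket_blue_top")[:3]: print(r['xy'],r['score'])
E
```

```text
[-0.71   0.399  0.294  2.068 -0.176  0.699 -0.094] [0.49199623 0.20148851 0.21712217]
rot 0 x [-0.01, 0.002, -0.006] ; dp 5 x [-0.002, 0.812, -0.006]   -> [0.6112 0.2265 0.218 ]
exp peak [[288.64099657 193.23112448]]
[288.6, 190.7] 0.82
[224.1, 201.1] 0.45
```

servo_tool(series=[{"dp":[0,0.68,0],"angular":[0,0,0]},{"dp":[0,0.68,0],"angular":[0,0,0]},{"dp":[0,0.68,0],"angular":[0,0,0]},{"dp":[0,0.68,0],"angular":[0,0,0]},{"dp":[0,0.68,0],"angular":[0,0,0]},{"dp":[0,0.66,0],"angular":[0,0,0]},{"dp":[0,0,0],"angular":[0,0,0]},{"dp":[0,0,0],"angular":[0,0,0]}])

```text
t: 32.25
eef_pos: [0.6107, 0.2269, 0.2174]
orientation: [0.629, 0.777, -0.001, -0.0]
ft_force: [-0.4, 0.4, -1.7]
width: 0.0079
finger_force: 48.9
```

servo_tool(series=[{"dp":[0,0,0.3],"angular":[0,0,0]},{"dp":[0,0,0.3],"angular":[0,0,0]},{"dp":[0,0,0.3],"angular":[0,0,0]},{"dp":[0,0,0.3],"angular":[0,0,0]},{"dp":[0,0,0.12],"angular":[0,0,0]},{"dp":[0,0,0.06],"angular":[0,0,0]},{"dp":[0,0,0],"angular":[0,0,0]}])

```text
t: 33.12
eef_pos: [0.6136, 0.2274, 0.1778]
orientation: [0.63, 0.777, 0.002, 0.001]
ft_force: [1.3, 1.0, 6.3]
width: 0.008
finger_force: 50.1
```

servo_tool(series=[{"dp":[0,0,0],"angular":[0,0,0]},{"dp":[0,0,0],"angular":[0,0,0]},{"dp":[0,0,0],"angular":[0,0,0]},{"dp":[0,0,0],"angular":[0,0,0]}], gripper=0.4)

```text
t: 33.62
eef_pos: [0.6119, 0.2266, 0.1763]
orientation: [0.63, 0.777, -0.0, -0.0]
ft_force: [0.4, -0.7, 0.4]
width: 0.0343
finger_force: 0.0
```

servo_tool(series=[{"dp":[0,0,-0.4],"angular":[0,0,0]},{"dp":[0,0,-0.8],"angular":[0,0,0]},{"dp":[0,0,-0.9],"angular":[0,0,0]},{"dp":[0,0,-0.9],"angular":[0,0,0]},{"dp":[0,0,-0.9],"angular":[0,0,0]},{"dp":[0,-1,0],"angular":[0,0,0]},{"dp":[0,-1,0],"angular":[0,0,0]},{"dp":[0,-1,0],"angular":[0,0,0]}])

```text
t: 34.62
eef_pos: [0.5231, 0.2077, 0.2943]
orientation: [0.63, 0.777, 0.0, 0.0]
ft_force: [-0.5, 0.5, 0.4]
width: 0.0343
finger_force: 0.0
```

```bash
python3 - <<'E'
from h import *
o,p,q=pose();print(p)
arm.get_image("side")
for c in("red","yellow","blue"):
  for r in arm.pinpoint("side",f"basket_{c}_top")[:3]: print(c,np.round(r['xy'],1),round(r['score'],2),onz("side",r['xy'],.199)[:2].round(3))
im=arm.get_image("side"); cv2.imwrite("pics/s6.png",cv2.resize(im[140:290,150:350],None,fx=4,fy=4,interpolation=cv2.INTER_CUBIC))
E
```

```text
[0.52309769 0.20769334 0.29427823]
red [317.9 240.6] 0.88 [0.535 0.407]
red [180.  248.2] 0.15 [0.864 0.169]
yellow [360.  190.4] 0.93 [0.258 0.338]
yellow [257.1 168.7] 0.82 [0.447 0.015]
yellow [254.6 140.9] 0.79 [ 0.335 -0.136]
blue [264.  222.2] 0.94 [0.607 0.245]
```

View pics/s6.png

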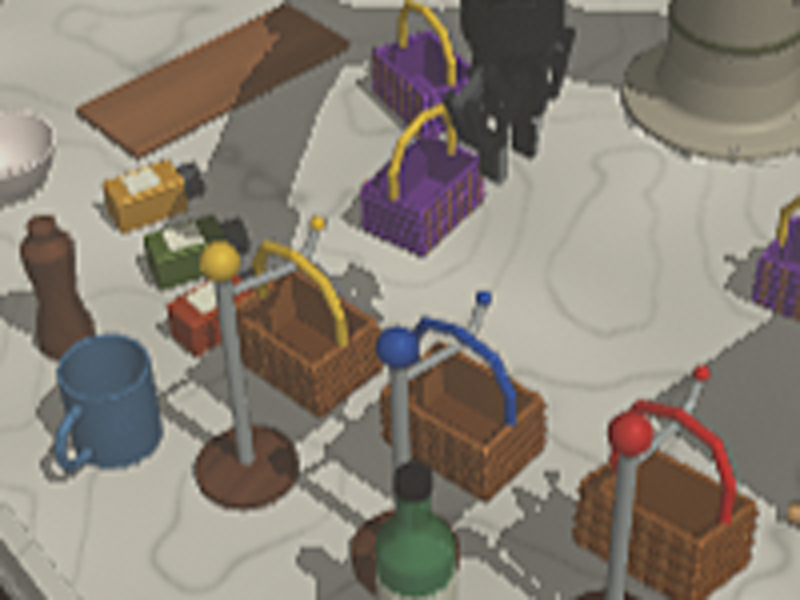

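```bash
cat > kin.py <<'E'
import numpy as np, itertools
from scipy.spatial.transform import Rotation as R
from scipy.optimize import least_squares
D=[([-1.40369936,.60014105,-.00253718,1.6001298,.00180742,.94288734,-.07977097],[.17491551,.70310063,.23040556],[.12155366,.99258455,-.00078155,-.00001884]),
([-0.264,0.361,-0.036,2.169,0.022,0.612,1.239],[.4778,.0843,.1999],[.0079,1,.0002,.0001]),
([-0.45,0.413,0.344,2.052,-0.209,0.711,0.173],[.5379,.0517,.2176],[.6538,.7567,-.0004,-.0004]),
([-0.487,0.317,0.382,1.967,-0.152,0.886,0.119],[.5371,.0506,.2947],[.6543,.7562,0,-.0005]),
([-0.579,.381,.022,2.134,-.013,.626,.883],[.4540,.2189,.1994],[.07,.998,0,0]),
([-0.963,.395,.266,1.877,-.130,.887,-.383],[.4605,.3697,.2774],[.613,.79,0,0]),
([-0.941,.405,.265,1.811,-.129,.942,-.367],[.4818,.3762,.2940],[.6121,.7908,-.0001,-.0006]),
([-0.71,.399,.294,2.068,-.176,.699,-.094],[.4920,.2015,.2171],[.63,.777,0,0])]
AX='zyzyzyz'; 
def chain(j,s,C):
    r=R.identity(); out=[r]
    for i in range(7): r=r*R.from_euler(AX[i],s[i]*j[i]); out.append(r)
    return out, r*C
def fit():
    best=None
    for s3,s5,s7 in itertools.product((1,-1),repeat=3):
        s=[-1,1,s3,1,s5,1,s7]
        M=R.concatenate([chain(j,s,R.identity())[1].inv()*R.from_quat(q) for j,p,q in D]); C=M.mean(); e=(C.inv()*M).magnitude().max()
        if best is None or e<best[0]: best=(e,s,C)
    return best
e,S,C=fit()
# position: t after j1(frame1), L1 in frame after j3(3), L2 in frame after j4/5(5), tool in frame 7; offsets x,y,z each with ridge
def cols(j):
    f,_=chain(j,S,C); return np.hstack([f[i].as_matrix() for i in(1,3,5,6)])
A=np.vstack([cols(d[0]) for d in D]); b=np.concatenate([d[1] for d in D])
lam=np.tile([3e-3,3e-3,1e-4],4); prior=np.array([0,0,.33,0,0,.5,0,0,.5,0,0,.2]); 
X=np.linalg.lstsq(np.vstack([A,np.diag(lam)]),np.concatenate([b,lam*prior]),rcond=None)[0]
def fk(j): return cols(j)@X, chain(j,S,C)[1]
LO=np.array([-2.57,-.35,-1.29,.11,-1.05,.11,-2.63]);HI=np.array([2.57,1.97,1.29,2.56,4.19,1.86,2.63])
def ik(p,r,j0,w=.02,m=.04):
    def f(j):
        a,b=fk(j); return np.r_[(a-p)*10,(b.inv()*r).as_rotvec()*3,w*(j-j0)]
    j0=np.clip(j0,LO+m,HI-m); s=least_squares(f,j0,bounds=(LO+m-1e-9,HI-m+1e-9)); a,b=fk(s.x); return s.x,np.linalg.norm(a-p),(b.inv()*r).magnitude()
if __name__=="__main__":
    print(e,S,C.as_euler('xyz',degrees=True).round(2)); print(X.reshape(4,3).round(4)); print(np.abs(A@X-b).max())
E
python3 kin.py; python3 - <<'E'
import cv2,numpy as np
from h import *
im=cv2.imread("pics/top0.png"); h=cv2.cvtColor(im,cv2.COLOR_BGR2HSV)
for n,(x,y) in dict(a=(299,152),c=(325,160),b=(355,164)).items():
    w=h[y-22:y+22,x-14:x+14]; m=((w[...,1]>110)&(w[...,2]>60)).astype('uint8'); k,l,s,ce=cv2.connectedComponentsWithStats(m); i=1+np.argmax(s[1:,4])
    pts=np.argwhere(l==i)[:,::-1].astype(np.float32)+[x-14,y-22]; W=np.array([onz('top',p,.044)[:2] for p in pts],np.float32)
    r=cv2.minAreaRect(W); print(n,np.round(r[0],3),np.round(r[1],3),round(r[2],1), len(pts))
E
```

```text
0.0011037796097072422 [-1, 1, -1, 1, -1, 1, -1] [-2.000e-02  1.000e-02  9.001e+01]
[[-5.000e-04 -2.960e-02  2.519e-01]
 [ 4.000e-04 -2.670e-02  6.472e-01]
 [-7.000e-04 -2.000e-04  4.417e-01]
 [ 0.000e+00 -2.000e-04  2.959e-01]]
0.00033175845764371603
a [ 0.65 -0.06] [0.079 0.046] 3.3 178
c [ 0.625 -0.149] [0.042 0.072] 76.7 129
b [ 0.608 -0.249] [0.049 0.08 ] 81.1 202
```

```bash
cat > jar.py <<'E'
from kin import *
J=dict(a=((.650,-.060),183.3),c=((.625,-.149),166.7),b=((.610,-.252),171.1))
GP=.019; AX_G=.050   # grasp 50 mm from the foot
BC=np.array([.43,-.40]); BD=np.array([.992,.129])
def frame(x,z):
    x=x/np.linalg.norm(x); z=z/np.linalg.norm(z); return R.from_matrix(np.c_[x,np.cross(z,x),z])
def pickpose(n,al,v,up=.028):
    c,l=J[n]; l=np.radians(l); lid=np.array([np.cos(l),np.sin(l),0]); Z=np.array([0,0,1.]); f=-lid
    z=-np.cos(al)*Z+np.sin(al)*f; x=v*(np.cos(al)*lid*1+np.sin(al)*-Z*1)   # perpendicular to z, in plane
    g=np.array([*c,0])+lid*(AX_G-.038)+[0,0,up]
    return g+z*GP, frame(x,z)
def placepose(s,psi,al,v,up=.028,lift=0):
    "psi: azimuth (deg) the tool points to; s: metres along board from centre"
    d=np.array([np.cos(np.radians(psi)),np.sin(np.radians(psi)),0]); Z=np.array([0,0,1.]); g=-d
    lid=Z; f=-Z; z=-np.cos(al)*g+np.sin(al)*f; x=v*(np.cos(al)*lid+np.sin(al)*-g)
    b=BC+BD*s; p=np.array([*b,.014+AX_G+lift])+g*(up-.022)
    return p+z*GP, frame(x,z)
if __name__=="__main__":
    rng=np.random.default_rng(0); cur=np.array([-.7,.4,.29,2.0,-.17,.8,-.1])
    for al in (15,25,35,45):
        for v in(1,-1):
            a=np.radians(al); p,r=pickpose('c',a,v)
            best=min((ik(p,r,cur if k==0 else rng.uniform(LO,HI)) for k in range(8)),key=lambda t:t[1]*10+t[2])
            print('pick',al,v,best[0].round(2),round(best[1],4),round(best[2],3))
            for psi in range(-180,180,30):
                p,r=placepose(0,psi,a,v)
                b=min((ik(p,r,best[0] if k==0 else rng.uniform(LO,HI)) for k in range(6)),key=lambda t:t[1]*10+t[2])
                if b[1]<.002 and b[2]<.02: print('   place',psi,b[0].round(2), 'margin',np.minimum(b[0]-LO,HI-b[0]).min().round(2))
E
time python3 jar.py
```

```text
pick 15 1 [ 0.86  1.15 -1.25  2.08  1.62  1.06  0.11] 0.0 0.0
   place -180 [ 0.51  1.14 -0.11  1.48  0.49  1.82  1.72] margin 0.04
   place -150 [-0.2   1.35  0.92  1.76  0.16  1.1   2.51] margin 0.12
   place -120 [0.04 1.07 0.21 2.05 1.15 1.15 1.69] margin 0.51
   place -90 [ 0.48  1.11 -0.45  2.33  1.79  1.76  1.42] margin 0.1
   place 0 [ 1.08  1.09 -0.02  2.39  4.15  1.46  1.88] margin 0.04
   place 30 [ 1.86  1.5  -1.25  2.03 -0.04  0.34  0.22] margin 0.04
   place 60 [ 1.34  1.12 -0.46  1.75 -0.74  1.21  1.04] margin 0.31
   place 90 [ 1.5   1.5  -1.25  1.47  0.16  1.55  0.32] margin 0.04
pick 15 -1 [-0.02  0.78  0.23  2.16  4.15  0.15  0.44] 0.0042 0.029
   place -180 [ 0.21  1.2   0.45  1.5   0.23  1.64 -1.04] margin 0.22
   place -150 [-0.16  1.31  0.83  1.76  0.24  1.12 -0.72] margin 0.46
   place -120 [-0.47  1.6   1.23  2.08 -0.22  0.44 -0.1 ] margin 0.06
   place -90 [-0.43  1.47  0.97  2.39  2.36  0.47 -2.59] margin 0.04
   place 0 [ 1.33  1.1  -0.37  2.37  4.1   1.17 -1.12] margin 0.09
   place 60 [ 1.35  1.13 -0.47  1.75 -0.72  1.2  -2.11] margin 0.33
   place 90 [ 
[... 4188 characters left out ...]
0.47  2.11  0.89  0.53 -1.04] margin 0.42
   place -90 [ 0.02  0.87  0.45  2.35  2.13  0.48 -1.85] margin 0.21
   place -60 [ 0.35  0.83  0.17  2.51  2.75  0.9  -1.84] margin 0.05
   place -30 [ 0.61  0.84  0.16  2.52  3.41  1.01 -1.66] margin 0.04
   place 0 [ 1.68  1.2  -1.25  2.31  2.3   0.53  0.43] margin 0.04
   place 30 [ 1.69  1.15 -1.15  2.08  0.7   0.31  2.41] margin 0.14
   place 60 [ 0.85  0.88  0.19  1.9  -0.97  1.1  -1.88] margin 0.08
   place 90 [ 1.32  1.07 -0.8   1.66  0.09  1.15 -2.55] margin 0.08
   place 120 [ 0.75  0.96  0.    1.58 -0.21  1.37 -1.74] margin 0.49
   place 150 [ 1.19  1.29 -1.2   1.53  0.73  1.82 -2.3 ] margin 0.04
real	0m23.538s
user	0m23.839s
sys	0m0.123s
```

```bash
cat >> jar.py <<'E'
def interp(p0,r0,p1,r1):
    rv=(r0.inv()*r1).as_rotvec(); n=max(1,int(np.ceil(max(np.abs(rv).max()/.148,np.linalg.norm(np.array(p1)-p0)/.03))))
    return [(p0+(np.array(p1)-p0)*k/n, r0*R.from_rotvec(rv*k/n)) for k in range(1,n+1)]
def rows(p0,r0,way):
    "waypoints [(p,r)] -> rows text"
    import json
    out=[];p,r=np.array(p0),r0
    for p1,r1 in way:
        for pk,rk in interp(p,r,p1,r1):
            d=r.inv().apply(pk-p)/.03; a=(r.inv()*rk).as_rotvec()/.15
            # track rounded
            d=np.round(d,2);a=np.round(a,2); out.append({"dp":(d+0).tolist(),"angular":(a+0).tolist()})
            p=p+r.apply(d*.03); r=r*R.from_rotvec(a*.15)
    for i in range(0,len(out),10): print(json.dumps(out[i:i+10]))
def sim(j,p0,r0,way):
    p,r=np.array(p0),r0; mm=9
    for p1,r1 in way:
        e=0;m=9
        for pk,rk in interp(p,r,p1,r1):
            j,ep,er=ik(pk,rk,j,w=.01); e=max(e,ep*10,er); m=min(m,np.minimum(j-LO,HI-j).min())
        print('   ',j.round(2),'err',round(e,3),'margin',m.round(2)); p,r=p1,r1
    return j
def jarway(n,al,psi,s,v=1):
    a=np.radians(al); pp,pr=pickpose(n,a,v); lp,lr=placepose(s,psi,a,v,lift=.10)
    z=pr.apply([0,0,1])
    return [(pp-z*.10,pr),(pp,pr),(pp+[0,0,.13],pr),(lp,lr),(lp-[0,0,.10],lr)]
E
python3 - <<'E'
from jar import *; from rig import arm
o=arm.get_obs(); j=np.array(o['joint_positions']); p=np.array(o['eef_pos']); r=R.from_quat(o['orientation'])
a,b=fk(j); print('model err',np.linalg.norm(a-p),(b.inv()*r).magnitude())
for al in(15,20,25,30):
  for psi in(-120,-135,-150,180):
    print(al,psi); sim(j,p,r,jarway('b',al,psi,-.1))
E
```

```text
model err 0.00024556917061525874 0.0003902346278989988
15 -120
    [ 0.45  0.59 -0.17  2.1   0.25  0.21  1.5 ] err 0.0 margin 0.1
    [ 0.51  0.78 -0.27  2.07  1.23  0.15  0.55] err 0.0 margin 0.04
    [ 0.78  0.64 -0.67  2.    0.85  0.48  0.94] err 0.0 margin 0.13
    [ 0.51  0.88 -0.38  2.25  1.32  1.6   1.54] err 0.0 margin 0.26
    [ 0.49  1.07 -0.35  2.22  1.37  1.59  1.39] err 0.0 margin 0.26
15 -135
    [ 0.45  0.59 -0.17  2.1   0.25  0.21  1.5 ] err 0.0 margin 0.1
    [ 0.51  0.78 -0.27  2.07  1.23  0.15  0.55] err 0.0 margin 0.04
    [ 0.78  0.64 -0.67  2.    0.85  0.48  0.94] err 0.0 margin 0.13
    [ 0.57  0.9  -0.41  2.09  1.12  1.68  1.6 ] err 0.0 margin 0.18
    [ 0.56  1.07 -0.38  2.07  1.17  1.63  1.47] err 0.0 margin 0.2
15 -150
    [ 0.45  0.59 -0.17  2.1   0.25  0.21  1.5 ] err 0.0 margin 0.1
    [ 0.51  0.78 -0.27  2.07  1.23  0.15  0.55] err 0.0 margin 0.04
    [ 0.78  0.64 -0.67  2.    0.85  0.48  0.94] err 0.0 margin 0.13
    [ 0.64  0.93 -0.43  1.94  0.95  1.77  1.62] err 0.0 margin 0.09
    [ 0.63  1.09 -0.41  1.92  0.99  1.7   1.51] err 0.0 margin 0.11
15 18
[... 3811 characters left out ...]
in 0.3
30 -150
    [ 0.79  0.66 -0.6   2.29  2.37  0.35 -0.53] err 0.0 margin 0.04
    [ 0.76  0.87 -0.61  2.21  2.44  0.47 -0.54] err 0.0 margin 0.28
    [ 0.64  0.58 -0.41  2.17  2.19  0.15 -0.39] err 0.0 margin 0.04
    [ 0.82  0.87 -0.65  1.97  0.97  1.68  1.62] err 0.0 margin 0.18
    [ 0.79  1.02 -0.61  1.97  1.05  1.6   1.5 ] err 0.0 margin 0.2
30 180
    [ 0.79  0.66 -0.6   2.29  2.37  0.35 -0.53] err 0.0 margin 0.04
    [ 0.76  0.87 -0.61  2.21  2.44  0.47 -0.54] err 0.0 margin 0.28
    [ 0.64  0.58 -0.41  2.17  2.19  0.15 -0.39] err 0.0 margin 0.04
    [ 0.95  0.95 -0.7   1.74  0.69  1.82  1.45] err 0.0 margin 0.04
    [ 0.93  1.08 -0.66  1.74  0.75  1.72  1.38] err 0.0 margin 0.07
```

```bash
cat > go.py <<'E'
from jar import *; from rig import arm; import sys
def st():
    o=arm.get_obs(); return np.array(o['joint_positions']),np.array(o['eef_pos']),R.from_quat(o['orientation']),o
E
python3 - <<'E'
from go import *
j,p,r,o=st(); w=jarway('b',20,-125,-.1)
w0=w[0]; rows(p,r,[([.55,-.15,.28],w0[1]),w0]); print(w0[0],w0[1].as_quat())
E
```

```text
[{"dp": [-0.99, -0.14, 0.04], "angular": [-0.12, -0.17, -0.66]}, {"dp": [-0.97, -0.23, 0.06], "angular": [-0.11, -0.17, -0.67]}, {"dp": [-0.94, -0.33, 0.08], "angular": [-0.12, -0.17, -0.66]}, {"dp": [-0.89, -0.43, 0.1], "angular": [-0.11, -0.17, -0.66]}, {"dp": [-0.85, -0.51, 0.11], "angular": [-0.12, -0.17, -0.67]}, {"dp": [-0.79, -0.6, 0.12], "angular": [-0.12, -0.17, -0.66]}, {"dp": [-0.73, -0.67, 0.13], "angular": [-0.11, -0.17, -0.66]}, {"dp": [-0.65, -0.75, 0.14], "angular": [-0.12, -0.17, -0.67]}, {"dp": [-0.57, -0.81, 0.13], "angular": [-0.12, -0.16, -0.66]}, {"dp": [-0.48, -0.86, 0.14], "angular": [-0.11, -0.17, -0.66]}]
[{"dp": [-0.39, -0.91, 0.13], "angular": [-0.12, -0.17, -0.67]}, {"dp": [-0.3, -0.95, 0.12], "angular": [-0.11, -0.17, -0.66]}, {"dp": [0.13, -0.43, 0.85], "angular": [0.0, 0.0, 0.0]}, {"dp": [0.13, -0.44, 0.84], "angular": [0.0, 0.0, 0.0]}, {"dp": [0.13, -0.43, 0.85], "angular": [0.0, 0.0, 0.0]}, {"dp": [0.12, -0.44, 0.84], "angular": [0.0, 0.0, 0.0]}, {"dp": [0.13, -0.43, 0.85], "angular": [0.0, 0.0, 0.0]}, {"dp": [0.13, -0.44, 0.84], "angular": [0.0, 0.0, 0.0]}, {"dp": [0.13, -0.43, 0.85], "angular": [0.0, 0.0, 0.0]}]
[ 0.57077441 -0.24585744  0.1041151 ] [ 0.07641034  0.98183897 -0.0134732   0.1731247 ]
```

servo_tool(series=[{"dp":[-0.99,-0.14,0.04],"angular":[-0.12,-0.17,-0.66]},{"dp":[-0.97,-0.23,0.06],"angular":[-0.11,-0.17,-0.67]},{"dp":[-0.94,-0.33,0.08],"angular":[-0.12,-0.17,-0.66]},{"dp":[-0.89,-0.43,0.1],"angular":[-0.11,-0.17,-0.66]},{"dp":[-0.85,-0.51,0.11],"angular":[-0.12,-0.17,-0.67]},{"dp":[-0.79,-0.6,0.12],"angular":[-0.12,-0.17,-0.66]},{"dp":[-0.73,-0.67,0.13],"angular":[-0.11,-0.17,-0.66]},{"dp":[-0.65,-0.75,0.14],"angular":[-0.12,-0.17,-0.67]},{"dp":[-0.57,-0.81,0.13],"angular":[-0.12,-0.16,-0.66]},{"dp":[-0.48,-0.86,0.14],"angular":[-0.11,-0.17,-0.66]}], gripper=0.85)

```text
t: 36.12
eef_pos: [0.5462, -0.0918, 0.2819]
orientation: [0.176, 0.973, -0.012, 0.147]
ft_force: [-0.0, -0.3, -0.7]
width: 0.0724
finger_force: 0.0
```

servo_tool(series=[{"dp":[-0.39,-0.91,0.13],"angular":[-0.12,-0.17,-0.67]},{"dp":[-0.3,-0.95,0.12],"angular":[-0.11,-0.17,-0.66]},{"dp":[0.13,-0.43,0.85],"angular":[0.0,0.0,0.0]},{"dp":[0.13,-0.44,0.84],"angular":[0.0,0.0,0.0]},{"dp":[0.13,-0.43,0.85],"angular":[0.0,0.0,0.0]},{"dp":[0.12,-0.44,0.84],"angular":[0.0,0.0,0.0]},{"dp":[0.13,-0.43,0.85],"angular":[0.0,0.0,0.0]},{"dp":[0.13,-0.44,0.84],"angular":[0.0,0.0,0.0]},{"dp":[0.13,-0.43,0.85],"angular":[0.0,0.0,0.0]},{"dp":[0,0,0],"angular":[0.0,0.0,0.0]}])

```text
t: 37.38
eef_pos: [0.5684, -0.2406, 0.1234]
orientation: [0.077, 0.984, -0.013, 0.162]
ft_force: [1.1, 0.6, 0.5]
width: 0.0728
finger_force: 0.0
```

```bash
python3 - <<'E'
from go import *
import cv2
j,p,r,o=st(); w=jarway('b',20,-125,-.1)
print(j.round(2),p.round(4), o['width'],(r.inv()*w[0][1]).as_rotvec())
rows(p,r,[w[1]])
cv2.imwrite("pics/w1.png",arm.get_image("wrist"))
arm.get_image("side")
from h import onz
for q in arm.pinpoint("side","jar_b")[:4]: print(q['xy'],q['score'],onz("side",q['xy'],.022))
E
```

```text
[ 0.46  0.55 -0.17  2.18  0.3   0.11  1.45] [ 0.5684 -0.2406  0.1234] 0.07277622804564703 [-9.33762716e-04 -2.18546452e-02 -7.92324002e-05]
[{"dp": [0.01, -0.04, 0.99], "angular": [0.0, -0.04, 0.0]}, {"dp": [0.01, -0.04, 1.0], "angular": [0.0, -0.03, 0.0]}, {"dp": [0.02, -0.04, 0.99], "angular": [0.0, -0.04, 0.0]}, {"dp": [0.03, -0.04, 0.99], "angular": [-0.01, -0.04, 0.0]}]
[177.5, 188.8] 0.83 [ 0.63958037 -0.27700672  0.022     ]
[186.8, 208.4] 0.79 [ 0.67369214 -0.1475847   0.022     ]
[195.3, 226.6] 0.65 [ 0.70241221 -0.04041922  0.022     ]
```

View pics/w1.png

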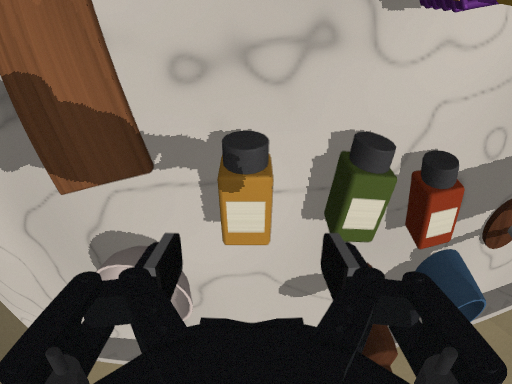

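The wrist view shows the ochre jar centred between the open fingers (foot edge at (219..272,244), lid up at (246,150)), aligned with the tool. Measuring and fixing its position.

```bash
python3 - <<'E'
from h import *
for n,foot,sh in(("b",[(219,243),(272,243)],[(219,172),(272,172)]),("c",[(325,221),(373,240)],[(347,152),(395,172)]),("a",[(423,246),(460,229)],None)):
    F=np.mean([onz("wrist",u,.044) for u in foot],0)[:2]; w=np.linalg.norm(onz("wrist",foot[0],.044)-onz("wrist",foot[1],.044)); s=f"{n} foot {F.round(4)} width {w:.3f}"
    if sh: 
        S=np.mean([onz("wrist",u,.044) for u in sh],0)[:2]; d=S-F; s+=f" len {np.hypot(*d):.3f} lid dir {np.degrees(np.arctan2(d[1],d[0]))%360:.1f} centre {((S+F)/2).round(4)}"
    print(s)
E
```

```text
b foot [ 0.6504 -0.2575] width 0.049 len 0.077 lid dir 170.5 centre [ 0.6125 -0.2512]
c foot [ 0.652  -0.1595] width 0.060 len 0.073 lid dir 168.2 centre [ 0.6162 -0.152 ]
a foot [ 0.6853 -0.0499] width 0.048
```

servo_tool(series=[{"dp":[0.0,-0.03,0.8],"angular":[0.0,-0.02,0.0]},{"dp":[0.01,-0.03,0.8],"angular":[0.0,-0.03,0.0]},{"dp":[0.01,-0.03,0.8],"angular":[0.0,-0.03,0.0]},{"dp":[0.01,-0.03,0.7],"angular":[0.0,-0.03,0.0]},{"dp":[0,0,0.3],"angular":[0,0,0]},{"dp":[0,0,0],"angular":[0,0,0]}])

```text
t: 38.28
eef_pos: [0.5822, -0.2469, 0.0674]
orientation: [0.076, 0.984, -0.018, 0.161]
ft_force: [1.0, 0.2, 0.6]
width: 0.0725
finger_force: 0.0
```

```bash
sed -i 's/b=((.610,-.252),171.1)/b=((.6125,-.2512),170.5)/' jar.py; python3 - <<'E'
from go import *
j,p,r,o=st(); w=jarway('b',20,-125,-.1)
print(j.round(2),p.round(4), o['ft_force'],(r.inv()*w[0][1]).as_rotvec(), 'to pick',w[1][0]-p)
rows(p,r,[w[1]])
E
```

```text
[ 0.51  0.66 -0.26  2.17  1.52  0.11  0.25] [ 0.5822 -0.2469  0.0674] [0.99052209 0.16925577 0.56860818] [-0.00728616 -0.02455039  0.01283937] to pick [ 0.0248261  -0.00341624 -0.05725879]
[{"dp": [-0.06, 0.01, 0.69], "angular": [-0.02, -0.05, 0.03]}, {"dp": [-0.06, 0.01, 0.69], "angular": [-0.01, -0.06, 0.03]}, {"dp": [-0.05, 0.01, 0.7], "angular": [-0.02, -0.05, 0.03]}]
```

servo_tool(series=[{"dp":[-0.04,0.01,0.5],"angular":[-0.02,-0.04,0.02]},{"dp":[-0.04,0.01,0.5],"angular":[-0.01,-0.04,0.02]},{"dp":[-0.04,0.01,0.5],"angular":[-0.01,-0.04,0.02]},{"dp":[-0.04,0,0.5],"angular":[-0.01,-0.04,0.02]},{"dp":[0,0,0],"angular":[0,0,0]},{"dp":[0,0,0],"angular":[0,0,0]}])

```text
t: 39.02
eef_pos: [0.6058, -0.2505, 0.013]
orientation: [0.081, 0.981, -0.014, 0.173]
ft_force: [-0.1, -0.5, -0.6]
width: 0.0726
finger_force: 0.0
```

```bash
python3 - <<'E'
from go import *
j,p,r,o=st(); w=jarway('b',20,-125,-.1)
print(j.round(2),p.round(4), o['ft_force'],(r.inv()*w[0][1]).as_rotvec(), 'to pick',w[1][0]-p)
rows(p,r,[w[1]])
E
```

```text
[ 0.66  0.81 -0.48  2.14  1.91  0.29 -0.09] [ 0.6058 -0.2505  0.013 ] [-0.13551802 -0.46227871 -0.56883505] [-0.00018271 -0.00052247  0.00040898] to pick [ 0.00123848  0.00020146 -0.00282946]
[{"dp": [-0.01, 0.01, 0.1], "angular": [0.0, 0.0, 0.0]}]
```

Excellent, on pose. Close on the jar, lift.

servo_tool(series=[{"dp":[0,0,0.07],"angular":[0,0,0]},{"dp":[0,0,0],"angular":[0,0,0]},{"dp":[0,0,0],"angular":[0,0,0]},{"dp":[0,0,0],"angular":[0,0,0]},{"dp":[0,0,0],"angular":[0,0,0]},{"dp":[0,0,0],"angular":[0,0,0]}], gripper=0, squeeze=50)

```text
t: 39.78
eef_pos: [0.6069, -0.2507, 0.0109]
orientation: [0.081, 0.981, -0.015, 0.173]
ft_force: [-2.4, 0.2, 6.6]
width: 0.0433
finger_force: 51.7
```

```bash
python3 - <<'E'
from go import *
j,p,r,o=st(); w=jarway('b',20,-125,-.1)
print(j.round(2),p.round(4), o['ft_force'],(r.inv()*w[0][1]).as_rotvec(), o['width'])
rows(p,r,w[2:4]); print([x[0] for x in w])
sim(j,p,r,w[2:])
E
```

```text
[ 0.66  0.81 -0.49  2.13  1.92  0.29 -0.1 ] [ 0.6069 -0.2507  0.0109] [-2.44831302  0.15159777  6.59322863] [-0.00015616  0.00046444  0.00058187] 0.043284806523306296
[{"dp": [-0.3, 0.0, -0.81], "angular": [0.0, 0.0, 0.0]}, {"dp": [-0.29, 0.01, -0.81], "angular": [0.0, 0.0, 0.0]}, {"dp": [-0.3, 0.0, -0.81], "angular": [0.0, 0.0, 0.0]}, {"dp": [-0.29, 0.0, -0.81], "angular": [0.0, 0.0, 0.0]}, {"dp": [-0.3, 0.0, -0.8], "angular": [0.0, 0.0, 0.0]}, {"dp": [0.64, -0.6, -0.28], "angular": [0.29, 0.77, -0.62]}, {"dp": [0.72, -0.55, -0.18], "angular": [0.29, 0.77, -0.63]}, {"dp": [0.78, -0.48, -0.08], "angular": [0.29, 0.77, -0.62]}, {"dp": [0.83, -0.41, 0.05], "angular": [0.29, 0.77, -0.62]}, {"dp": [0.84, -0.33, 0.15], "angular": [0.29, 0.78, -0.63]}]
[{"dp": [0.85, -0.23, 0.27], "angular": [0.29, 0.77, -0.62]}, {"dp": [0.84, -0.15, 0.37], "angular": [0.29, 0.77, -0.62]}, {"dp": [0.79, -0.05, 0.47], "angular": [0.29, 0.77, -0.63]}, {"dp": [0.73, 0.05, 0.55], "angular": [0.29, 0.77, -0.62]}, {"dp": [0.66, 0.13, 0.64], "angular": [0.29, 0.77, -0.62]}, {"dp": [0.56, 0.22, 0.7], "angular": [0.29, 0.77, -0.62]}, {"dp": [0.45, 0.3, 0.74], "angular": [0.29, 0.77, -0.63]}]
[array([ 0.57334088, -0.24464701,  0.1041151 ]), array([ 0.60707383, -0.25029197,  0.01014584]), array([ 0.60707383, -0.25029197,  0.14014584]), array([ 0.32400073, -0.42261036,  0.15750162]), array([ 0.32400073, -0.42261036,  0.05750162])]
    [ 0.79  0.64 -0.68  2.05  1.06  0.39  0.73] err 0.0 margin 0.06
    [ 0.6   0.85 -0.48  2.2   1.25  1.6   1.6 ] err 0.0 margin 0.26
    [ 0.58  1.04 -0.44  2.18  1.32  1.58  1.44] err 0.0 margin 0.26
```

servo_tool(series=[{"dp":[-0.15,0.0,-0.4],"angular":[0,0,0]},{"dp":[-0.3,0.0,-0.81],"angular":[0,0,0]},{"dp":[-0.3,0.0,-0.81],"angular":[0,0,0]},{"dp":[-0.3,0.0,-0.81],"angular":[0,0,0]},{"dp":[-0.3,0.0,-0.81],"angular":[0,0,0]},{"dp":[-0.15,0.0,-0.4],"angular":[0,0,0]},{"dp":[0,0,0],"angular":[0,0,0]},{"dp":[0,0,0],"angular":[0,0,0]}])

```text
t: 40.78
eef_pos: [0.606, -0.2517, 0.1243]
orientation: [0.082, 0.982, -0.016, 0.17]
ft_force: [-0.5, -0.7, -1.5]
width: 0.0433
finger_force: 51.5
```

servo_tool(series=[{"dp":[0.64,-0.6,-0.28],"angular":[0.29,0.77,-0.62]},{"dp":[0.72,-0.55,-0.18],"angular":[0.29,0.77,-0.63]},{"dp":[0.78,-0.48,-0.08],"angular":[0.29,0.77,-0.62]},{"dp":[0.83,-0.41,0.05],"angular":[0.29,0.77,-0.62]},{"dp":[0.84,-0.33,0.15],"angular":[0.29,0.78,-0.63]},{"dp":[0.85,-0.23,0.27],"angular":[0.29,0.77,-0.62]},{"dp":[0.84,-0.15,0.37],"angular":[0.29,0.77,-0.62]}])

```text
t: 41.65
eef_pos: [0.4411, -0.3523, 0.1358]
orientation: [-0.206, 0.929, -0.178, -0.251]
ft_force: [-1.0, -0.1, -2.1]
width: 0.0432
finger_force: 51.5
```

```bash
python3 - <<'E'
from go import *
j,p,r,o=st(); w=jarway('b',20,-125,-.1)
print(j.round(2),p.round(4), o['ft_force'], o['width'])
rows(p,r,w[3:4]); sim(j,p,r,w[3:])
E
```

```text
[ 0.65  0.73 -0.6   1.97  0.95  1.23  1.45] [ 0.4411 -0.3523  0.1358] [-1.0391254  -0.10539091 -2.12845653] 0.043194203100999404
[{"dp": [0.83, -0.06, 0.39], "angular": [0.29, 0.76, -0.62]}, {"dp": [0.78, 0.03, 0.49], "angular": [0.29, 0.76, -0.61]}, {"dp": [0.72, 0.12, 0.57], "angular": [0.29, 0.76, -0.62]}, {"dp": [0.63, 0.21, 0.63], "angular": [0.29, 0.75, -0.62]}, {"dp": [0.54, 0.3, 0.69], "angular": [0.29, 0.76, -0.62]}]
    [ 0.56  0.84 -0.41  2.2   1.25  1.56  1.61] err 0.0 margin 0.3
    [ 0.54  1.03 -0.38  2.18  1.31  1.53  1.45] err 0.0 margin 0.31
```

Tracking beautifully. Finish the turn, then go down to just above the board.

servo_tool(series=[{"dp":[0.83,-0.06,0.39],"angular":[0.29,0.76,-0.62]},{"dp":[0.78,0.03,0.49],"angular":[0.29,0.76,-0.61]},{"dp":[0.72,0.12,0.57],"angular":[0.29,0.76,-0.62]},{"dp":[0.63,0.21,0.63],"angular":[0.29,0.75,-0.62]},{"dp":[0.54,0.3,0.69],"angular":[0.29,0.76,-0.62]},{"dp":[0,0,0],"angular":[0,0,0]},{"dp":[0,0,0],"angular":[0,0,0]},{"dp":[0,0,0],"angular":[0,0,0]}])

```text
t: 42.65
eef_pos: [0.3249, -0.4219, 0.1577]
orientation: [-0.377, 0.729, -0.264, -0.506]
ft_force: [0.1, -0.1, -1.0]
width: 0.0435
finger_force: 51.5
```

```bash
python3 - <<'E'
from go import *
import cv2
j,p,r,o=st(); w=jarway('b',20,-125,-.1)
print(j.round(2),p.round(4), o['ft_force'], (r.inv()*w[4][1]).as_rotvec())
w[4][0][2]+=.006
rows(p,r,w[4:])
a=arm.get_image("side")[100:220,130:280]; b=arm.get_image("top")[150:290,330:450]
f=lambda i,k:cv2.resize(i,None,fx=k,fy=k,interpolation=cv2.INTER_CUBIC)
A=f(a,3);B=f(b,3);h=max(A.shape[0],B.shape[0]); pad=lambda i:np.pad(i,((0,h-i.shape[0]),(0,0),(0,0)))
cv2.imwrite("pics/p1.png",np.hstack([pad(A),pad(B)])[:,:800])
E
```

```text
[ 0.51  0.88 -0.42  2.18  1.21  1.56  1.57] [ 0.3249 -0.4219  0.1577] [ 0.08845622 -0.12176948 -1.01693442] [ 0.00168354  0.00592469 -0.00435604]
[{"dp": [-0.73, 0.0, 0.28], "angular": [0.0, 0.01, -0.01]}, {"dp": [-0.74, 0.01, 0.28], "angular": [0.01, 0.01, 0.0]}, {"dp": [-0.73, 0.0, 0.28], "angular": [0.0, 0.01, -0.01]}, {"dp": [-0.73, 0.01, 0.28], "angular": [0.0, 0.01, -0.01]}]
```

View pics/p1.png

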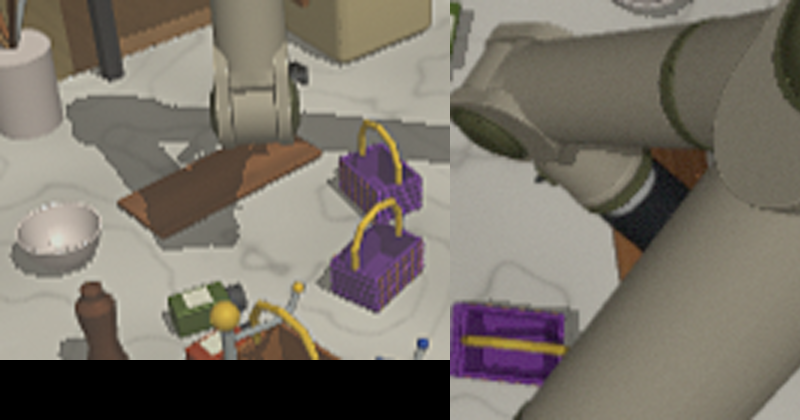

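Both fixed views show only the gripper over the near end of the board (jar hidden behind it); pose matches the plan. Lowering with force watch.

servo_tool(series=[{"dp":[-0.73,0.0,0.28],"angular":[0.0,0.01,-0.01]},{"dp":[-0.74,0.01,0.28],"angular":[0.01,0.01,0.0]},{"dp":[-0.73,0.0,0.28],"angular":[0.0,0.01,-0.01]},{"dp":[-0.73,0.01,0.28],"angular":[0.0,0.01,-0.01]},{"dp":[0,0,0],"angular":[0,0,0]},{"dp":[0,0,0],"angular":[0,0,0]}])

```text
t: 43.5
eef_pos: [0.3228, -0.4228, 0.0643]
orientation: [-0.378, 0.726, -0.264, -0.51]
ft_force: [0.4, -0.2, -2.2]
width: 0.0433
finger_force: 51.7
```

servo_tool(series=[{"dp":[-0.06,0.0,0.02],"angular":[0,0,0]},{"dp":[-0.06,0.0,0.02],"angular":[0,0,0]},{"dp":[0,0,0],"angular":[0,0,0]}])

```text
t: 43.88
eef_pos: [0.3229, -0.4229, 0.0604]
orientation: [-0.378, 0.726, -0.265, -0.51]
ft_force: [1.8, -1.0, 2.0]
width: 0.0434
finger_force: 51.7
```

```bash
python3 - <<'E'
from go import *
j,p,r,o=st(); w=jarway('b',20,-125,-.1)
print(p.round(4), w[4][0], o['ft_force'],o['torque'], (r.inv()*w[4][1]).as_rotvec())
lid=r.apply(np.array([np.cos(np.radians(20)),0,-np.sin(np.radians(20))])); print('lid axis',lid)
E
```

```text
[ 0.3229 -0.4229  0.0604] [ 0.32400073 -0.42261036  0.05750162] [ 1.83368458 -1.01511617  2.02515766] [ 0.5608796  -0.58166653  0.10340384] [ 0.00028613 -0.00257287  0.00154217]
lid axis [0.00274283 0.00122059 0.99999549]
```

servo_tool(series=[{"dp":[-0.035,0.0,0.013],"angular":[0,0,0]},{"dp":[0,0,0],"angular":[0,0,0]}])

```text
t: 44.12
eef_pos: [0.3229, -0.4229, 0.0604]
orientation: [-0.378, 0.725, -0.265, -0.511]
ft_force: [2.5, 3.2, 10.7]
width: 0.0433
finger_force: 52.7
```

servo_tool(series=[{"dp":[-0.035,0.0,0.013],"angular":[0,0,0]},{"dp":[0,0,0],"angular":[0,0,0]}])

```text
t: 44.38
eef_pos: [0.3229, -0.4229, 0.0604]
orientation: [-0.378, 0.725, -0.266, -0.511]
ft_force: [4.1, 5.9, 18.6]
width: 0.0437
finger_force: 53.3
```

servo_tool(series=[{"dp":[0.05,0.0,-0.015],"angular":[0,0,0]},{"dp":[0,0,0],"angular":[0,0,0]},{"dp":[0,0,0],"angular":[0,0,0]}])

```text
t: 44.75
eef_pos: [0.3229, -0.4229, 0.0604]
orientation: [-0.378, 0.725, -0.265, -0.51]
ft_force: [2.6, 2.3, 8.4]
width: 0.0435
finger_force: 52.2
```

servo_tool(series=[{"dp":[0,0,0],"angular":[0,0,0]},{"dp":[0,0,0],"angular":[0,0,0]},{"dp":[0,0,0],"angular":[0,0,0]},{"dp":[0,0,0],"angular":[0,0,0]}], gripper=0.72)

```text
t: 45.25
eef_pos: [0.3226, -0.4227, 0.059]
orientation: [-0.379, 0.726, -0.264, -0.51]
ft_force: [-0.8, 0.7, 0.6]
width: 0.0617
finger_force: 0.0
```

servo_tool(series=[{"dp":[0,0,-0.4],"angular":[0,0,0]},{"dp":[0,0,-0.8],"angular":[0,0,0]},{"dp":[0,0,-0.8],"angular":[0,0,0]},{"dp":[0,0,-0.8],"angular":[0,0,0]},{"dp":[0,0,-0.8],"angular":[0,0,0]},{"dp":[0.3,0,-0.8],"angular":[0,0,0]},{"dp":[0.8,0,-0.4],"angular":[0,0,0]},{"dp":[0.9,0,-0.3],"angular":[0,0,0]},{"dp":[0.9,0,-0.3],"angular":[0,0,0]}])

```text
t: 46.38
eef_pos: [0.3935, -0.3218, 0.1978]
orientation: [-0.379, 0.726, -0.264, -0.51]
ft_force: [-0.2, 0.4, -1.1]
width: 0.0615
finger_force: 0.0
```

```bash
python3 - <<'E'
from go import *
from h import onz
import cv2
j,p,r,o=st(); print(j.round(2),p.round(4))
im=arm.get_image("wrist"); cv2.imwrite("pics/w2.png",im); arm.get_image("top")
for c in("wrist","top"):
  for q in arm.pinpoint(c,"jar_b")[:4]: print(c,np.round(q['xy'],1),round(q['score'],2),onz(c,q['xy'],.014).round(3))
  for q in arm.recognise(c,"jar_b")[:4]: print(c,np.round(q['box'],1),round(q['score'],2))
E
```

```text
[ 0.36  0.84 -0.5   2.07  1.02  1.69  1.61] [ 0.3935 -0.3218  0.1978]
wrist [254.7 277.5] 0.83 [ 0.326 -0.414  0.014]
wrist [230.  210.   43.   86.3] 0.62
top [299.7 144. ] 0.48 [ 0.692 -0.068  0.014]
```

View pics/w2.png

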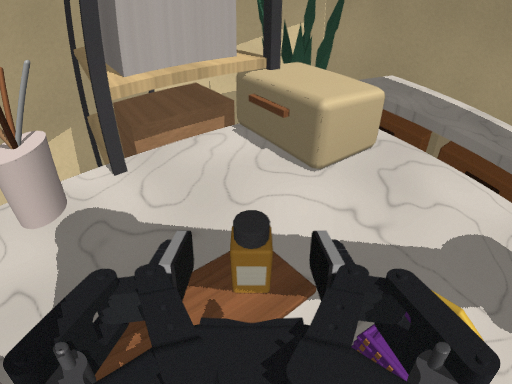

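The ochre jar stands upright, lid up, on the board (foot at (253,292)). Next: the green jar.

```bash
sed -i 's/c=((.625,-.149),166.7)/c=((.622,-.150),167.0)/' jar.py; python3 - <<'E'
from go import *
j,p,r,o=st(); w=jarway('c',20,-125,0.)
W=[(np.array([.50,-.20,.25]),w[0][1]),w[0]]
rows(p,r,W); sim(j,p,r,W+w[1:])
E
```

```text
[{"dp": [-0.01, -0.06, -0.57], "angular": [-0.37, -0.91, 0.79]}, {"dp": [-0.1, -0.02, -0.56], "angular": [-0.36, -0.92, 0.79]}, {"dp": [-0.17, 0.03, -0.54], "angular": [-0.37, -0.91, 0.79]}, {"dp": [-0.24, 0.08, -0.51], "angular": [-0.37, -0.91, 0.78]}, {"dp": [-0.29, 0.14, -0.47], "angular": [-0.36, -0.92, 0.79]}, {"dp": [-0.33, 0.2, -0.42], "angular": [-0.37, -0.91, 0.79]}, {"dp": [-0.36, 0.26, -0.36], "angular": [-0.37, -0.91, 0.79]}, {"dp": [-0.37, 0.32, -0.29], "angular": [-0.36, -0.92, 0.79]}, {"dp": [-0.36, 0.38, -0.22], "angular": [-0.37, -0.91, 0.79]}, {"dp": [-0.34, 0.44, -0.15], "angular": [-0.37, -0.91, 0.79]}]
[{"dp": [-0.08, 0.42, 0.89], "angular": [0.0, 0.0, 0.0]}, {"dp": [-0.08, 0.42, 0.89], "angular": [0.0, 0.0, 0.0]}, {"dp": [-0.07, 0.43, 0.89], "angular": [0.0, 0.0, 0.0]}, {"dp": [-0.08, 0.42, 0.89], "angular": [0.0, 0.0, 0.0]}, {"dp": [-0.08, 0.42, 0.89], "angular": [0.0, 0.0, 0.0]}, {"dp": [-0.08, 0.42, 0.89], "angular": [0.0, 0.0, 0.0]}]
    [ 0.82  0.32 -0.67  2.2   0.56  0.39  1.07] err 0.0 margin 0.26
    [ 0.32  0.58 -0.27  2.22  1.52  0.18 -0.02] err 0.0 margin 0.04
    [ 0.46  0.8  -0.48  2.17  1.93  0.38 -0.37] err 0.0 margin 0.13
    [ 0.52  0.58 -0.56  2.11  1.16  0.37  0.37] err 0.0 margin 0.15
    [ 0.51  0.89 -0.46  1.99  1.2   1.66  1.73] err 0.0 margin 0.2
    [ 0.5   1.05 -0.43  1.98  1.25  1.62  1.6 ] err 0.0 margin 0.21
```

servo_tool(series=[{"dp":[-0.01,-0.06,-0.57],"angular":[-0.37,-0.91,0.79]},{"dp":[-0.1,-0.02,-0.56],"angular":[-0.36,-0.92,0.79]},{"dp":[-0.17,0.03,-0.54],"angular":[-0.37,-0.91,0.79]},{"dp":[-0.24,0.08,-0.51],"angular":[-0.37,-0.91,0.78]},{"dp":[-0.29,0.14,-0.47],"angular":[-0.36,-0.92,0.79]},{"dp":[-0.33,0.2,-0.42],"angular":[-0.37,-0.91,0.79]},{"dp":[-0.36,0.26,-0.36],"angular":[-0.37,-0.91,0.79]},{"dp":[-0.37,0.32,-0.29],"angular":[-0.36,-0.92,0.79]},{"dp":[-0.36,0.38,-0.22],"angular":[-0.37,-0.91,0.79]},{"dp":[-0.34,0.44,-0.15],"angular":[-0.37,-0.91,0.79]}], gripper=0.85)

```text
t: 47.92
eef_pos: [0.5, -0.1995, 0.249]
orientation: [0.109, 0.979, -0.021, 0.168]
ft_force: [0.8, -0.2, -0.1]
width: 0.0726
finger_force: 0.0
```

servo_tool(series=[{"dp":[-0.08,0.42,0.89],"angular":[0.0,0.0,0.0]},{"dp":[-0.08,0.42,0.89],"angular":[0.0,0.0,0.0]},{"dp":[-0.07,0.43,0.89],"angular":[0.0,0.0,0.0]},{"dp":[-0.08,0.42,0.89],"angular":[0.0,0.0,0.0]},{"dp":[-0.08,0.42,0.6],"angular":[0.0,0.0,0.0]},{"dp":[0,0,0],"angular":[0.0,0.0,0.0]},{"dp":[0,0,0],"angular":[0.0,0.0,0.0]}])

```text
t: 48.8
eef_pos: [0.564, -0.1502, 0.1346]
orientation: [0.107, 0.98, -0.022, 0.166]
ft_force: [0.5, -0.7, -0.7]
width: 0.0728
finger_force: 0.0
```

```bash
cat > wj.py <<'E'
from go import *
from h import onz
import cv2,sys
H={'a':(0,12),'b':(13,25),'c':(32,60)}
def locate(n):
    lo,hi=H[n]; im=arm.get_image("wrist"); h=cv2.cvtColor(im,cv2.COLOR_BGR2HSV)
    m=((h[...,0]>=lo)&(h[...,0]<=hi)&(h[...,1]>120)&(h[...,2]>40)).astype('uint8'); m[320:]=0
    k,l,s,ce=cv2.connectedComponentsWithStats(cv2.morphologyEx(m,cv2.MORPH_CLOSE,np.ones((3,3),'uint8')))
    for i in 1+np.argsort(-s[1:,4])[:3]:
        if s[i,4]<300: continue
        P_=np.argwhere(l==i)[:,::-1]; hull=cv2.convexHull(P_.astype(np.float32))[:,0]
        W=np.array([onz("wrist",u,.044)[:2] for u in hull],np.float32); r=cv2.minAreaRect(W)
        (w,hh),a=r[1],r[2]; ang=a if w>hh else a+90
        print(n,'px',ce[i].round(),'centre',np.round(r[0],4),'size',np.round(r[1],3),'axis',round(ang,1),'or',round(ang+180,1))
if __name__=="__main__":
    n=sys.argv[1]; locate(n); j,p,r,o=st(); w=jarway(n,20,-125,0.); print(j.round(2),p.round(4),(r.inv()*w[0][1]).as_rotvec().round(3),'width',o['width'])
E
python3 wj.py c; python3 -c "
from wj import *
locate('a')"
```

```text
c px [268. 207.] centre [ 0.6195 -0.148 ] size [0.041 0.092] axis 166.7 or 346.7
[ 0.27  0.5  -0.17  2.26  1.11  0.13  0.4 ] [ 0.564  -0.1506  0.135 ] [-0.005 -0.012  0.009] width 0.07259910140814424
a px [ 31. 132.] centre [ 0.4691 -0.3617] size [0.193 0.111] axis 3.7 or 183.7
a px [482. 234.] centre [0.7689 0.1252] size [0.274 0.104] axis 25.9 or 205.9
a px [358. 210.] centre [ 0.6433 -0.0653] size [0.102 0.047] axis 3.9 or 183.9
```

```bash
sed -i 's/c=((.622,-.150),167.0)/c=((.626,-.150),166.7)/; s/a=((.650,-.060),183.3)/a=((.653,-.062),183.6)/' jar.py; python3 - <<'E'
from go import *
j,p,r,o=st(); w=jarway('c',20,-125,0.); rows(p,r,[w[1]])
E
```

```text
[{"dp": [-0.07, 0.1, 0.91], "angular": [0.0, -0.02, 0.02]}, {"dp": [-0.06, 0.11, 0.9], "angular": [-0.01, -0.01, 0.02]}, {"dp": [-0.07, 0.1, 0.91], "angular": [0.0, -0.02, 0.01]}, {"dp": [-0.06, 0.1, 0.91], "angular": [-0.01, -0.01, 0.02]}, {"dp": [-0.06, 0.1, 0.91], "angular": [0.0, -0.02, 0.02]}]
```

servo_tool(series=[{"dp":[-0.07,0.1,0.8],"angular":[0.0,-0.02,0.02]},{"dp":[-0.06,0.11,0.8],"angular":[-0.01,-0.01,0.02]},{"dp":[-0.07,0.1,0.8],"angular":[0.0,-0.02,0.01]},{"dp":[-0.06,0.1,0.7],"angular":[-0.01,-0.01,0.02]},{"dp":[-0.06,0.1,0.5],"angular":[0.0,-0.02,0.02]},{"dp":[0,0,0],"angular":[0,0,0]},{"dp":[0,0,0],"angular":[0,0,0]}])

```text
t: 49.78
eef_pos: [0.6065, -0.1481, 0.0478]
orientation: [0.114, 0.978, -0.022, 0.172]
ft_force: [-0.3, -0.5, 0.4]
width: 0.0724
finger_force: 0.0
```

```bash
python3 - <<'E'
from go import *
j,p,r,o=st(); w=jarway('c',20,-125,0.); print(j.round(2),p,o['ft_force'],(r.inv()*w[1][1]).as_rotvec().round(3)); rows(p,r,[w[1]])
E
```

```text
[ 0.39  0.71 -0.38  2.21  1.9   0.29 -0.39] [ 0.60654922 -0.14808862  0.04778839] [-0.34501603 -0.52493103  0.39906203] [-0.004 -0.     0.002]
[{"dp": [0.0, 0.05, 0.67], "angular": [-0.01, 0.0, 0.01]}, {"dp": [-0.01, 0.04, 0.67], "angular": [-0.01, 0.0, 0.0]}]
```

servo_tool(series=[{"dp":[0,0.04,0.45],"angular":[-0.01,0,0.01]},{"dp":[0,0.04,0.45],"angular":[-0.01,0,0]},{"dp":[0,0.02,0.43],"angular":[0,0,0]},{"dp":[0,0,0],"angular":[0,0,0]},{"dp":[0,0,0],"angular":[0,0,0]}])

```text
t: 50.4
eef_pos: [0.6206, -0.1473, 0.0092]
orientation: [0.113, 0.978, -0.02, 0.172]
ft_force: [-0.8, 1.1, 0.7]
width: 0.0725
finger_force: 0.0
```

servo_tool(series=[{"dp":[0,0,0],"angular":[0,0,0]},{"dp":[0,0,0],"angular":[0,0,0]},{"dp":[0,0,0],"angular":[0,0,0]},{"dp":[0,0,0],"angular":[0,0,0]},{"dp":[0,0,0],"angular":[0,0,0]}], gripper=0, squeeze=50)

```text
t: 51.02
eef_pos: [0.6208, -0.1475, 0.0101]
orientation: [0.113, 0.978, -0.02, 0.172]
ft_force: [-2.3, 0.5, 5.6]
width: 0.0435
finger_force: 51.6
```

servo_tool(series=[{"dp":[-0.15,0.0,-0.4],"angular":[0,0,0]},{"dp":[-0.3,0.0,-0.81],"angular":[0,0,0]},{"dp":[-0.3,0.0,-0.81],"angular":[0,0,0]},{"dp":[-0.3,0.0,-0.81],"angular":[0,0,0]},{"dp":[-0.3,0.0,-0.81],"angular":[0,0,0]},{"dp":[-0.15,0.0,-0.4],"angular":[0,0,0]},{"dp":[0,0,0],"angular":[0,0,0]},{"dp":[0,0,0],"angular":[0,0,0]}])

```text
t: 52.02
eef_pos: [0.6205, -0.149, 0.1247]
orientation: [0.114, 0.979, -0.022, 0.17]
ft_force: [-0.2, 0.2, -1.8]
width: 0.0436
finger_force: 51.4
```

```bash
python3 - <<'E'
from go import *
j,p,r,o=st(); w=jarway('c',20,-125,0.); print(j.round(2),p,o['width'],(r.inv()*w[1][1]).as_rotvec().round(3)); rows(p,r,[w[3]]); sim(j,p,r,w[3:])
E
```

```text
[ 0.32  0.56 -0.28  2.15  1.09  0.22  0.4 ] [ 0.62048142 -0.14901365  0.12468965] 0.043614236516281976 [-0.005 -0.004  0.001]
[{"dp": [0.34, -0.91, -0.22], "angular": [0.33, 0.82, -0.72]}, {"dp": [0.47, -0.87, -0.13], "angular": [0.34, 0.83, -0.72]}, {"dp": [0.56, -0.82, -0.03], "angular": [0.33, 0.82, -0.72]}, {"dp": [0.65, -0.75, 0.09], "angular": [0.34, 0.82, -0.72]}, {"dp": [0.7, -0.68, 0.21], "angular": [0.33, 0.83, -0.72]}, {"dp": [0.74, -0.58, 0.33], "angular": [0.33, 0.82, -0.72]}, {"dp": [0.74, -0.48, 0.45], "angular": [0.34, 0.82, -0.71]}, {"dp": [0.73, -0.38, 0.56], "angular": [0.33, 0.83, -0.72]}, {"dp": [0.69, -0.27, 0.67], "angular": [0.34, 0.82, -0.72]}, {"dp": [0.63, -0.16, 0.76], "angular": [0.33, 0.82, -0.72]}]
[{"dp": [0.53, -0.06, 0.83], "angular": [0.33, 0.82, -0.72]}]
    [ 0.42  0.86 -0.32  2.    1.17  1.56  1.76] err 0.0 margin 0.3
    [ 0.41  1.02 -0.3   1.98  1.22  1.51  1.63] err 0.0 margin 0.31
```

servo_tool(series=[{"dp":[0.34,-0.91,-0.22],"angular":[0.33,0.82,-0.72]},{"dp":[0.47,-0.87,-0.13],"angular":[0.34,0.83,-0.72]},{"dp":[0.56,-0.82,-0.03],"angular":[0.33,0.82,-0.72]},{"dp":[0.65,-0.75,0.09],"angular":[0.34,0.82,-0.72]},{"dp":[0.7,-0.68,0.21],"angular":[0.33,0.83,-0.72]},{"dp":[0.74,-0.58,0.33],"angular":[0.33,0.82,-0.72]},{"dp":[0.74,-0.48,0.45],"angular":[0.34,0.82,-0.71]}])

```text
t: 52.9
eef_pos: [0.4967, -0.3125, 0.1415]
orientation: [-0.21, 0.917, -0.195, -0.277]
ft_force: [-1.6, 0.4, -3.7]
width: 0.0435
finger_force: 51.5
```

servo_tool(series=[{"dp":[0.73,-0.38,0.56],"angular":[0.33,0.83,-0.72]},{"dp":[0.69,-0.27,0.67],"angular":[0.34,0.82,-0.72]},{"dp":[0.63,-0.16,0.76],"angular":[0.33,0.82,-0.72]},{"dp":[0.53,-0.06,0.83],"angular":[0.33,0.82,-0.72]},{"dp":[0,0,0],"angular":[0,0,0]},{"dp":[0,0,0],"angular":[0,0,0]},{"dp":[0,0,0],"angular":[0,0,0]}])

```text
t: 53.78
eef_pos: [0.4246, -0.405, 0.1526]
orientation: [-0.371, 0.736, -0.265, -0.501]
ft_force: [0.1, -0.4, -1.2]
width: 0.0437
finger_force: 51.6
```

```bash
python3 - <<'E'
from go import *
j,p,r,o=st(); w=jarway('c',20,-125,0.); print(j.round(2),p,o['width'],(r.inv()*w[4][1]).as_rotvec().round(3)); w[4][0][2]+=.010; print(w[4][0]);rows(p,r,[w[4]])
E
```

```text
[ 0.41  0.91 -0.38  1.97  1.14  1.6   1.7 ] [ 0.42456206 -0.4050212   0.15261081] 0.04373288053719755 [ 0.006  0.016 -0.023]
[ 0.42320073 -0.40971036  0.06750162]
[{"dp": [-0.87, 0.0, 0.39], "angular": [0.01, 0.04, -0.05]}, {"dp": [-0.86, -0.01, 0.38], "angular": [0.02, 0.03, -0.05]}, {"dp": [-0.87, -0.01, 0.37], "angular": [0.01, 0.04, -0.05]}]
```

servo_tool(series=[{"dp":[-0.65,0.0,0.29],"angular":[0.01,0.03,-0.04]},{"dp":[-0.65,0,0.29],"angular":[0.01,0.03,-0.04]},{"dp":[-0.65,-0.01,0.28],"angular":[0.01,0.03,-0.04]},{"dp":[-0.65,-0.01,0.28],"angular":[0.01,0.02,-0.03]},{"dp":[0,0,0],"angular":[0,0,0]},{"dp":[0,0,0],"angular":[0,0,0]}])

```text
t: 54.52
eef_pos: [0.4219, -0.41, 0.0675]
orientation: [-0.379, 0.726, -0.264, -0.51]
ft_force: [-0.2, 0.5, -2.1]
width: 0.0438
finger_force: 51.6
```

servo_tool(series=[{"dp":[-0.06,0.0,0.02],"angular":[0,0,0]},{"dp":[-0.06,0.0,0.02],"angular":[0,0,0]},{"dp":[0,0,0],"angular":[0,0,0]}])

```text
t: 54.9
eef_pos: [0.422, -0.41, 0.0639]
orientation: [-0.378, 0.726, -0.264, -0.51]
ft_force: [0.0, 0.3, -1.9]
width: 0.0432
finger_force: 51.6
```

servo_tool(series=[{"dp":[-0.06,0.0,0.02],"angular":[0,0,0]},{"dp":[0,0,0],"angular":[0,0,0]}])

```text
t: 55.15
eef_pos: [0.4219, -0.4099, 0.0616]
orientation: [-0.379, 0.726, -0.264, -0.51]
ft_force: [-0.3, -0.9, -1.5]
width: 0.0431
finger_force: 51.6
```

```bash
python3 - <<'E'
from go import *
j,p,r,o=st(); w=jarway('c',20,-125,0.); print(p,w[4][0],o['ft_force'],(r.inv()*w[4][1]).as_rotvec().round(3))
E
```

```text
[ 0.42194748 -0.40987935  0.06164779] [ 0.42320073 -0.40971036  0.05750162] [-0.27760287 -0.88694327 -1.47907871] [ 0.001 -0.002  0.002]
```

servo_tool(series=[{"dp":[-0.045,0.0,0.016],"angular":[0,0,0]},{"dp":[0,0,0],"angular":[0,0,0]}])

```text
t: 55.4
eef_pos: [0.422, -0.41, 0.0607]
orientation: [-0.378, 0.726, -0.265, -0.51]
ft_force: [-0.9, 1.3, 2.1]
width: 0.0436
finger_force: 52.0
```

servo_tool(series=[{"dp":[-0.035,0.0,0.013],"angular":[0,0,0]},{"dp":[0,0,0],"angular":[0,0,0]}])

```text
t: 55.65
eef_pos: [0.422, -0.41, 0.0607]
orientation: [-0.378, 0.725, -0.265, -0.511]
ft_force: [0.8, 2.7, 9.9]
width: 0.0437
finger_force: 52.6
```

servo_tool(series=[{"dp":[-0.035,0.0,0.013],"angular":[0,0,0]},{"dp":[0,0,0],"angular":[0,0,0]}])

```text
t: 55.9
eef_pos: [0.422, -0.4099, 0.0607]
orientation: [-0.378, 0.725, -0.266, -0.511]
ft_force: [2.0, 5.3, 16.6]
width: 0.0434
finger_force: 53.0
```

Seated. Release, retreat, and prepare for the red-brown jar.

servo_tool(series=[{"dp":[0.05,0.0,-0.015],"angular":[0,0,0]},{"dp":[0,0,0],"angular":[0,0,0]},{"dp":[0,0,0],"angular":[0,0,0]}])

```text
t: 56.28
eef_pos: [0.422, -0.41, 0.0607]
orientation: [-0.378, 0.725, -0.265, -0.511]
ft_force: [0.9, 2.7, 8.3]
width: 0.0437
finger_force: 52.4
```

servo_tool(series=[{"dp":[0,0,0],"angular":[0,0,0]},{"dp":[0,0,0],"angular":[0,0,0]},{"dp":[0,0,0],"angular":[0,0,0]},{"dp":[0,0,0],"angular":[0,0,0]}], gripper=0.72)

```text
t: 56.78
eef_pos: [0.4219, -0.41, 0.0595]
orientation: [-0.379, 0.726, -0.264, -0.51]
ft_force: [0.7, -0.1, 0.4]
width: 0.0614
finger_force: 0.0
```

servo_tool(series=[{"dp":[0,0,-0.4],"angular":[0,0,0]},{"dp":[0,0,-0.8],"angular":[0,0,0]},{"dp":[0,0,-0.8],"angular":[0,0,0]},{"dp":[0,0,-0.8],"angular":[0,0,0]},{"dp":[0,0,-0.8],"angular":[0,0,0]},{"dp":[0.3,0,-0.8],"angular":[0,0,0]},{"dp":[0.8,0,-0.4],"angular":[0,0,0]},{"dp":[0.9,0,-0.3],"angular":[0,0,0]},{"dp":[0.9,0,-0.3],"angular":[0,0,0]}])

```text
t: 57.9
eef_pos: [0.4929, -0.309, 0.1983]
orientation: [-0.379, 0.726, -0.264, -0.51]
ft_force: [0.2, -1.0, -0.2]
width: 0.0612
finger_force: 0.0
```

```bash
python3 - <<'E'
from go import *
from h import onz
j,p,r,o=st(); print(j.round(2),p.round(4))
arm.get_image("wrist")
for q in arm.pinpoint("wrist","jar_c")[:4]: print(np.round(q['xy'],1),round(q['score'],2),onz("wrist",q['xy'],.014).round(3))
for q in arm.recognise("wrist","jar_c")[:4]: print(np.round(q['box'],1),round(q['score'],2))
w=jarway('a',20,-125,0.1)
W=[(np.array([.54,-.12,.25]),w[0][1]),w[0]]
rows(p,r,W); sim(j,p,r,W+w[1:])
E
```

```text
[ 0.27  0.89 -0.43  1.85  1.01  1.75  1.77] [ 0.4929 -0.309   0.1983]
[305.1 239.6] 0.74 [ 0.328 -0.415  0.014]
[249.8 280.8] 0.66 [ 0.432 -0.402  0.014]
[228.7 215.2  42.3  76.4] 0.79
[286.7 173.7  42.6  80.8] 0.63
[{"dp": [-0.04, 0.23, -0.63], "angular": [-0.28, -0.97, 0.6]}, {"dp": [-0.12, 0.27, -0.6], "angular": [-0.28, -0.97, 0.6]}, {"dp": [-0.17, 0.3, -0.58], "angular": [-0.28, -0.98, 0.6]}, {"dp": [-0.22, 0.35, -0.53], "angular": [-0.27, -0.97, 0.59]}, {"dp": [-0.27, 0.39, -0.48], "angular": [-0.28, -0.97, 0.6]}, {"dp": [-0.29, 0.43, -0.42], "angular": [-0.28, -0.97, 0.6]}, {"dp": [-0.31, 0.47, -0.36], "angular": [-0.28, -0.97, 0.6]}, {"dp": [-0.32, 0.52, -0.29], "angular": [-0.28, -0.98, 0.6]}, {"dp": [-0.3, 0.56, -0.23], "angular": [-0.27, -0.97, 0.6]}, {"dp": [-0.28, 0.59, -0.15], "angular": [-0.28, -0.97, 0.6]}]
[{"dp": [-0.12, 0.28, 0.91], "angular": [0.0, 0.0, 0.0]}, {"dp": [-0.13, 0.28, 0.9], "angular": [0.0, 0.0, 0.0]}, {"dp": [-0.12, 0.29, 0.91], "angular": [0.0, 0.0, 0.0]}, {"dp": [-0.12, 0.28, 0.91], "angular": [0.0, 0.0, 0.0]}, {"dp": [-0.13, 0.28, 0.9], "angular": [0.0, 0.0, 0.0]}, {"dp": [-0.12, 0.28, 0.91], "angular": [0.0, 0.0, 0.0]}]
    [ 0.71  0.35 -0.72  2.16  0.49  0.4   1.28] err 0.0 margin 0.2
    [ 0.25  0.59 -0.31  2.18  1.3   0.15  0.38] err 0.0 margin 0.04
    [ 0.37  0.82 -0.52  2.13  1.86  0.34 -0.11] err 0.0 margin 0.08
    [ 0.48  0.63 -0.68  2.07  1.12  0.41  0.59] err 0.0 margin 0.15
    [ 0.45  0.94 -0.47  1.77  1.19  1.75  1.86] err 0.0 margin 0.11
    [ 0.43  1.09 -0.44  1.75  1.23  1.7   1.75] err 0.0 margin 0.12
```

servo_tool(series=[{"dp":[-0.04,0.23,-0.63],"angular":[-0.28,-0.97,0.6]},{"dp":[-0.12,0.27,-0.6],"angular":[-0.28,-0.97,0.6]},{"dp":[-0.17,0.3,-0.58],"angular":[-0.28,-0.98,0.6]},{"dp":[-0.22,0.35,-0.53],"angular":[-0.27,-0.97,0.59]},{"dp":[-0.27,0.39,-0.48],"angular":[-0.28,-0.97,0.6]},{"dp":[-0.29,0.43,-0.42],"angular":[-0.28,-0.97,0.6]},{"dp":[-0.31,0.47,-0.36],"angular":[-0.28,-0.97,0.6]},{"dp":[-0.32,0.52,-0.29],"angular":[-0.28,-0.98,0.6]},{"dp":[-0.3,0.56,-0.23],"angular":[-0.27,-0.97,0.6]},{"dp":[-0.28,0.59,-0.15],"angular":[-0.28,-0.97,0.6]}], gripper=0.85)

```text
t: 59.3
eef_pos: [0.5398, -0.1201, 0.2485]
orientation: [-0.029, 0.984, 0.006, 0.176]
ft_force: [0.3, -0.1, -0.4]
width: 0.0725
finger_force: 0.0
```

servo_tool(series=[{"dp":[-0.12,0.28,0.9],"angular":[0.0,0.0,0.0]},{"dp":[-0.12,0.28,0.9],"angular":[0.0,0.0,0.0]},{"dp":[-0.12,0.28,0.9],"angular":[0.0,0.0,0.0]},{"dp":[-0.12,0.28,0.9],"angular":[0.0,0.0,0.0]},{"dp":[-0.12,0.28,0.6],"angular":[0.0,0.0,0.0]},{"dp":[0,0,0],"angular":[0.0,0.0,0.0]},{"dp":[0,0,0],"angular":[0.0,0.0,0.0]}])

```text
t: 60.18
eef_pos: [0.5966, -0.075, 0.136]
orientation: [-0.031, 0.984, 0.005, 0.173]
ft_force: [0.5, -0.5, -0.0]
width: 0.0726
finger_force: 0.0
```

```bash
python3 wj.py a; python3 - <<'E'
from go import *
j,p,r,o=st()
for s in(.085,.1):
  for psi in(-100,-110,-125):
    w=jarway('a',20,psi,s); print(s,psi); sim(j,p,r,w[1:])
w=jarway('a',20,-110,.09); rows(p,r,[w[1]])
E
```

```text
a px [443. 246.] centre [0.7116 0.2129] size [0.339 0.179] axis 63.3 or 243.3
a px [263. 202.] centre [ 0.6459 -0.0621] size [0.095 0.043] axis 3.0 or 183.0
a px [193. 282.] centre [ 0.7837 -0.1374] size [0.044 0.161] axis 169.4 or 349.4
[ 0.24  0.52 -0.25  2.22  0.9   0.12  0.79] [ 0.5967 -0.0754  0.1363] [-0.001 -0.    -0.001] width 0.07209735358440271
0.085 -100
    [ 0.37  0.82 -0.52  2.13  1.85  0.34 -0.11] err 0.0 margin 0.04
    [ 0.49  0.63 -0.68  2.07  1.12  0.41  0.59] err 0.0 margin 0.15
    [ 0.4   0.86 -0.42  2.08  1.51  1.54  1.8 ] err 0.0 margin 0.32
    [ 0.39  1.03 -0.39  2.06  1.57  1.55  1.66] err 0.0 margin 0.31
0.085 -110
    [ 0.37  0.82 -0.52  2.13  1.85  0.34 -0.11] err 0.0 margin 0.04
    [ 0.49  0.63 -0.68  2.07  1.12  0.41  0.59] err 0.0 margin 0.15
    [ 0.42  0.89 -0.44  1.97  1.37  1.62  1.83] err 0.0 margin 0.24
    [ 0.41  1.05 -0.41  1.95  1.42  1.6   1.69] err 0.0 margin 0.25
0.085 -125
    [ 0.37  0.82 -0.52  2.13  1.85  0.34 -0.11] err 0.0 margin 0.04
    [ 0.49  0.63 -0.68  2.07  1.12  0.41  0.59] err 0.0 margin 0.15
    [ 0.46  0.93 -0.47  1.8   
[... 536 characters left out ...]
[ 0.41  0.89 -0.44  1.93  1.37  1.63  1.85] err 0.0 margin 0.23
    [ 0.4   1.05 -0.41  1.92  1.42  1.6   1.72] err 0.0 margin 0.24
0.1 -125
    [ 0.37  0.82 -0.52  2.13  1.85  0.34 -0.11] err 0.0 margin 0.04
    [ 0.49  0.63 -0.68  2.07  1.12  0.41  0.59] err 0.0 margin 0.15
    [ 0.45  0.94 -0.47  1.77  1.19  1.76  1.86] err 0.0 margin 0.1
    [ 0.44  1.09 -0.45  1.75  1.23  1.71  1.75] err 0.0 margin 0.12
[{"dp": [-0.04, 0.07, 0.91], "angular": [0.0, 0.0, 0.0]}, {"dp": [-0.03, 0.06, 0.91], "angular": [0.0, 0.0, 0.0]}, {"dp": [-0.04, 0.07, 0.9], "angular": [0.0, 0.0, 0.0]}, {"dp": [-0.03, 0.07, 0.91], "angular": [0.0, 0.0, 0.0]}, {"dp": [-0.04, 0.06, 0.91], "angular": [-0.01, 0.0, -0.01]}]
```

servo_tool(series=[{"dp":[-0.04,0.07,0.8],"angular":[0,0,0]},{"dp":[-0.03,0.06,0.8],"angular":[0,0,0]},{"dp":[-0.04,0.07,0.8],"angular":[0,0,0]},{"dp":[-0.03,0.07,0.7],"angular":[0,0,0]},{"dp":[-0.04,0.06,0.5],"angular":[-0.01,0,-0.01]},{"dp":[0,0,0],"angular":[0,0,0]},{"dp":[0,0,0],"angular":[0,0,0]}])

```text
t: 61.1
eef_pos: [0.6323, -0.0663, 0.0509]
orientation: [-0.031, 0.984, 0.004, 0.173]
ft_force: [0.5, -0.6, -0.1]
width: 0.0725
finger_force: 0.0
```

```bash
python3 - <<'E'
from go import *
j,p,r,o=st(); w=jarway('a',20,-110,0.1); print(j.round(2),p,o['ft_force'],(r.inv()*w[1][1]).as_rotvec().round(3)); rows(p,r,[w[1]])
E
```

```text
[ 0.31  0.71 -0.4   2.18  1.84  0.23 -0.14] [ 0.63231127 -0.06631414  0.05085212] [ 0.5099953  -0.60974982 -0.12441784] [-0.003 -0.001  0.   ]
[{"dp": [-0.01, 0.05, 0.73], "angular": [-0.01, 0.0, 0.0]}, {"dp": [-0.01, 0.05, 0.72], "angular": [-0.01, -0.01, 0.0]}]
```

servo_tool(series=[{"dp":[0,0.04,0.5],"angular":[-0.01,0,0]},{"dp":[0,0.04,0.5],"angular":[-0.01,0,0]},{"dp":[0,0.02,0.42],"angular":[0,0,0]},{"dp":[0,0,0],"angular":[0,0,0]},{"dp":[0,0,0],"angular":[0,0,0]}])

```text
t: 61.72
eef_pos: [0.6465, -0.0615, 0.0099]
orientation: [-0.032, 0.984, 0.006, 0.173]
ft_force: [-0.0, -0.2, -0.6]
width: 0.0724
finger_force: 0.0
```

servo_tool(series=[{"dp":[0,0,0],"angular":[0,0,0]},{"dp":[0,0,0],"angular":[0,0,0]},{"dp":[0,0,0],"angular":[0,0,0]},{"dp":[0,0,0],"angular":[0,0,0]},{"dp":[0,0,0],"angular":[0,0,0]}], gripper=0, squeeze=50)

```text
t: 62.35
eef_pos: [0.6467, -0.0615, 0.0105]
orientation: [-0.032, 0.984, 0.006, 0.173]
ft_force: [-3.0, 0.3, 6.3]
width: 0.0434
finger_force: 51.5
```

servo_tool(series=[{"dp":[-0.15,0.0,-0.4],"angular":[0,0,0]},{"dp":[-0.3,0.0,-0.81],"angular":[0,0,0]},{"dp":[-0.3,0.0,-0.81],"angular":[0,0,0]},{"dp":[-0.3,0.0,-0.81],"angular":[0,0,0]},{"dp":[-0.3,0.0,-0.81],"angular":[0,0,0]},{"dp":[-0.15,0.0,-0.4],"angular":[0,0,0]},{"dp":[0,0,0],"angular":[0,0,0]},{"dp":[0,0,0],"angular":[0,0,0]}])

```text
t: 63.35
eef_pos: [0.6476, -0.0627, 0.1295]
orientation: [-0.031, 0.984, 0.004, 0.173]
ft_force: [0.6, 0.8, -1.7]
width: 0.0436
finger_force: 51.6
```

```bash
python3 - <<'E'
from go import *
j,p,r,o=st(); w=jarway('a',20,-110,0.1); print(j.round(2),p,o['width'],(r.inv()*w[1][1]).as_rotvec().round(3)); rows(p,r,[w[3]]); sim(j,p,r,w[3:])
E
```

```text
[ 0.35  0.59 -0.47  2.1   1.06  0.28  0.63] [ 0.64764737 -0.06272853  0.1294589 ] 0.04355530480955228 [-0.003 -0.002  0.001]
[{"dp": [0.35, -0.91, -0.21], "angular": [0.3, 0.76, -0.64]}, {"dp": [0.45, -0.88, -0.12], "angular": [0.3, 0.77, -0.64]}, {"dp": [0.54, -0.83, -0.02], "angular": [0.3, 0.76, -0.64]}, {"dp": [0.62, -0.78, 0.08], "angular": [0.29, 0.76, -0.65]}, {"dp": [0.68, -0.7, 0.18], "angular": [0.3, 0.76, -0.64]}, {"dp": [0.71, -0.63, 0.3], "angular": [0.3, 0.77, -0.64]}, {"dp": [0.73, -0.55, 0.4], "angular": [0.3, 0.76, -0.64]}, {"dp": [0.72, -0.45, 0.51], "angular": [0.3, 0.76, -0.64]}, {"dp": [0.7, -0.36, 0.61], "angular": [0.29, 0.77, -0.64]}, {"dp": [0.66, -0.27, 0.7], "angular": [0.3, 0.76, -0.64]}]
[{"dp": [0.59, -0.17, 0.78], "angular": [0.3, 0.76, -0.65]}, {"dp": [0.51, -0.08, 0.85], "angular": [0.3, 0.77, -0.64]}]
    [ 0.34  0.87 -0.32  1.94  1.34  1.54  1.86] err 0.0 margin 0.32
    [ 0.33  1.03 -0.3   1.92  1.39  1.51  1.73] err 0.0 margin 0.33
```

servo_tool(series=[{"dp":[0.35,-0.91,-0.21],"angular":[0.3,0.76,-0.64]},{"dp":[0.45,-0.88,-0.12],"angular":[0.3,0.77,-0.64]},{"dp":[0.54,-0.83,-0.02],"angular":[0.3,0.76,-0.64]},{"dp":[0.62,-0.78,0.08],"angular":[0.29,0.76,-0.65]},{"dp":[0.68,-0.7,0.18],"angular":[0.3,0.76,-0.64]},{"dp":[0.71,-0.63,0.3],"angular":[0.3,0.77,-0.64]},{"dp":[0.73,-0.55,0.4],"angular":[0.3,0.76,-0.64]}])

```text
t: 64.22
eef_pos: [0.577, -0.2589, 0.1457]
orientation: [-0.319, 0.897, -0.212, -0.223]
ft_force: [0.2, -0.6, -3.0]
width: 0.0432
finger_force: 51.6
```

servo_tool(series=[{"dp":[0.72,-0.45,0.51],"angular":[0.3,0.76,-0.64]},{"dp":[0.7,-0.36,0.61],"angular":[0.29,0.77,-0.64]},{"dp":[0.66,-0.27,0.7],"angular":[0.3,0.76,-0.64]},{"dp":[0.59,-0.17,0.78],"angular":[0.3,0.76,-0.65]},{"dp":[0.51,-0.08,0.85],"angular":[0.3,0.77,-0.64]},{"dp":[0,0,0],"angular":[0,0,0]},{"dp":[0,0,0],"angular":[0,0,0]},{"dp":[0,0,0],"angular":[0,0,0]}])

```text
t: 65.22
eef_pos: [0.5266, -0.3972, 0.1584]
orientation: [-0.47, 0.672, -0.33, -0.468]
ft_force: [0.2, -0.5, -1.7]
width: 0.0433
finger_force: 51.6
```

```bash
python3 - <<'E'
from go import *
j,p,r,o=st(); w=jarway('a',20,-110,0.1); print(j.round(2),p,o['width'],(r.inv()*w[4][1]).as_rotvec().round(3)); w[4][0][2]+=.010; print(w[4][0]);rows(p,r,[w[4]])
E
```

```text
[ 0.32  0.91 -0.37  1.92  1.32  1.59  1.82] [ 0.52661668 -0.39722942  0.1584276 ] 0.043286552730225816 [-0.002  0.002 -0.002]
[ 0.52514564 -0.39823927  0.06750162]
[{"dp": [-0.71, 0.01, 0.27], "angular": [0.0, 0.0, 0.0]}, {"dp": [-0.7, 0.01, 0.27], "angular": [-0.01, 0.01, -0.01]}, {"dp": [-0.71, 0.01, 0.27], "angular": [0.0, 0.0, 0.0]}, {"dp": [-0.71, 0.01, 0.28], "angular": [0.0, 0.0, -0.01]}]
```

servo_tool(series=[{"dp":[-0.71,0.01,0.27],"angular":[0.0,0.0,0.0]},{"dp":[-0.7,0.01,0.27],"angular":[-0.01,0.01,-0.01]},{"dp":[-0.71,0.01,0.27],"angular":[0.0,0.0,0.0]},{"dp":[-0.71,0.01,0.28],"angular":[0.0,0.0,-0.01]},{"dp":[0,0,0],"angular":[0,0,0]},{"dp":[0,0,0],"angular":[0,0,0]}])

```text
t: 65.97
eef_pos: [0.5237, -0.3991, 0.0667]
orientation: [-0.47, 0.67, -0.328, -0.471]
ft_force: [0.5, 0.6, -2.1]
width: 0.0433
finger_force: 51.7
```

servo_tool(series=[{"dp":[-0.06,0.0,0.02],"angular":[0,0,0]},{"dp":[-0.06,0.0,0.02],"angular":[0,0,0]},{"dp":[0,0,0],"angular":[0,0,0]}])

```text
t: 66.35
eef_pos: [0.5239, -0.3991, 0.0635]
orientation: [-0.47, 0.67, -0.328, -0.471]
ft_force: [-0.3, 0.5, -2.4]
width: 0.0433
finger_force: 51.7
```

servo_tool(series=[{"dp":[-0.06,0.0,0.02],"angular":[0,0,0]},{"dp":[0,0,0],"angular":[0,0,0]}])

```text
t: 66.6
eef_pos: [0.524, -0.3991, 0.0628]
orientation: [-0.47, 0.67, -0.329, -0.472]
ft_force: [-0.5, 2.9, 4.5]
width: 0.0437
finger_force: 52.2
```

```bash
python3 - <<'E'
from go import *
j,p,r,o=st(); w=jarway('a',20,-110,0.1); print(p,w[4][0],o['ft_force'],(r.inv()*w[4][1]).as_rotvec().round(3))
E
```

```text
[ 0.52400227 -0.3991116   0.06281662] [ 0.52514564 -0.39823927  0.05750162] [-0.48345169  2.9339271   4.45424642] [ 0.001 -0.004  0.002]
```

servo_tool(series=[{"dp":[-0.03,0.0,0.011],"angular":[0,0,0]},{"dp":[0,0,0],"angular":[0,0,0]}])

```text
t: 66.85
eef_pos: [0.524, -0.3991, 0.0628]
orientation: [-0.469, 0.669, -0.33, -0.472]
ft_force: [-0.9, 3.5, 10.2]
width: 0.0436
finger_force: 52.6
```

servo_tool(series=[{"dp":[0.04,0.0,-0.012],"angular":[0,0,0]},{"dp":[0,0,0],"angular":[0,0,0]},{"dp":[0,0,0],"angular":[0,0,0]}])

```text
t: 67.22
eef_pos: [0.524, -0.3991, 0.0628]
orientation: [-0.47, 0.67, -0.329, -0.471]
ft_force: [0.2, 2.8, 7.2]
width: 0.0431
finger_force: 52.2
```

servo_tool(series=[{"dp":[0,0,0],"angular":[0,0,0]},{"dp":[0,0,0],"angular":[0,0,0]},{"dp":[0,0,0],"angular":[0,0,0]},{"dp":[0,0,0],"angular":[0,0,0]}], gripper=0.72)

```text
t: 67.72
eef_pos: [0.5238, -0.3991, 0.0616]
orientation: [-0.47, 0.67, -0.328, -0.471]
ft_force: [-0.3, 0.4, 0.3]
width: 0.0615
finger_force: 0.0
```

servo_tool(series=[{"dp":[0,0,-0.4],"angular":[0,0,0]},{"dp":[0,0,-0.8],"angular":[0,0,0]},{"dp":[0,0,-0.8],"angular":[0,0,0]},{"dp":[0,0,-0.8],"angular":[0,0,0]},{"dp":[0,0,-0.8],"angular":[0,0,0]},{"dp":[0.3,0,-0.8],"angular":[0,0,0]},{"dp":[0.8,0,-0.4],"angular":[0,0,0]},{"dp":[0.9,0,-0.3],"angular":[0,0,0]},{"dp":[0.9,0,-0.3],"angular":[0,0,0]}])

```text
t: 68.85
eef_pos: [0.5664, -0.2832, 0.2005]
orientation: [-0.47, 0.67, -0.329, -0.471]
ft_force: [0.6, 0.3, -0.5]
width: 0.0612
finger_force: 0.0
```

```bash
python3 - <<'E'
from go import *
from h import onz
j,p,r,o=st(); print(j.round(2),p.round(4))
arm.get_image("wrist")
for q in arm.pinpoint("wrist","jar_c")[:4]: print(np.round(q['xy'],1),round(q['score'],2),onz("wrist",q['xy'],.014).round(3))
for q in arm.recognise("wrist","jar_c")[:4]: print(np.round(q['box'],1),round(q['score'],2))
W=[(np.array([.48,-.05,.42]),R.from_quat([0,1,0,0]))]
rows(p,r,W); sim(j,p,r,W)
E
```

```text
[ 0.18  0.88 -0.43  1.84  1.16  1.71  1.85] [ 0.5664 -0.2832  0.2005]
[315.9 254.4] 0.85 [ 0.432 -0.4    0.014]
[372.  227.1] 0.64 [ 0.321 -0.414  0.014]
[113.1 320. ] 0.42 [ 0.708 -0.381  0.014]
[350.8 164.3  44.5  76.8] 0.9
[296.3 187.5  47.6  73.3] 0.85
[227.7 209.7  45.9  81.8] 0.59
[{"dp": [0.39, 0.45, -0.7], "angular": [-0.41, -0.59, 0.59]}, {"dp": [0.37, 0.46, -0.71], "angular": [-0.41, -0.59, 0.59]}, {"dp": [0.35, 0.47, -0.71], "angular": [-0.41, -0.59, 0.59]}, {"dp": [0.33, 0.48, -0.72], "angular": [-0.42, -0.59, 0.59]}, {"dp": [0.31, 0.5, -0.71], "angular": [-0.41, -0.59, 0.58]}, {"dp": [0.29, 0.52, -0.7], "angular": [-0.41, -0.59, 0.59]}, {"dp": [0.27, 0.53, -0.7], "angular": [-0.41, -0.59, 0.59]}, {"dp": [0.27, 0.56, -0.68], "angular": [-0.41, -0.59, 0.59]}, {"dp": [0.25, 0.57, -0.68], "angular": [-0.41, -0.59, 0.59]}, {"dp": [0.24, 0.6, -0.66], "angular": [-0.41, -0.59, 0.59]}]
[{"dp": [0.24, 0.61, -0.65], "angular": [-0.41, -0.59, 0.59]}, {"dp": [0.24, 0.63, -0.62], "angular": [-0.42, -0.59, 0.59]}]
    [ 0.52  0.16 -0.62  1.85  0.1   1.17  1.44] err 0.0 margin 0.18
```

Three upright jar boxes stand on the board. Move up and clear, then do the final check.

servo_tool(series=[{"dp":[0.39,0.45,-0.7],"angular":[-0.41,-0.59,0.59]},{"dp":[0.37,0.46,-0.71],"angular":[-0.41,-0.59,0.59]},{"dp":[0.35,0.47,-0.71],"angular":[-0.41,-0.59,0.59]},{"dp":[0.33,0.48,-0.72],"angular":[-0.42,-0.59,0.59]},{"dp":[0.31,0.5,-0.71],"angular":[-0.41,-0.59,0.58]},{"dp":[0.29,0.52,-0.7],"angular":[-0.41,-0.59,0.59]},{"dp":[0.27,0.53,-0.7],"angular":[-0.41,-0.59,0.59]},{"dp":[0.27,0.56,-0.68],"angular":[-0.41,-0.59,0.59]},{"dp":[0,0,0],"angular":[0,0,0]},{"dp":[0,0,0],"angular":[0,0,0]}])

```text
t: 70.25
eef_pos: [0.5083, -0.1289, 0.3444]
orientation: [-0.175, 0.961, -0.122, -0.176]
ft_force: [-0.2, -0.2, -0.4]
width: 0.0616
finger_force: 0.0
```

```bash
python3 - <<'E'
from h import *
im=arm.get_image("side"); cv2.imwrite("pics/fin.png",cv2.resize(im[110:300,130:383],None,fx=3,fy=3,interpolation=cv2.INTER_CUBIC))
o=arm.get_obs(); print(o['t'],o['eef_pos'],abs(o['qd']).max())
for q in arm.pinpoint("side","jar_a")[:4]: print(np.round(q['xy'],1),round(q['score'],2),onz("side",q['xy'],.014).round(3))
E
```

```text
70.3 [ 0.50837102 -0.12882294  0.34394746] 0.011231876224033783
[186.2 169.4] 0.72 [ 0.536 -0.38   0.014]
[203.2 159.1] 0.66 [ 0.434 -0.397  0.014]
[220.2 145.7] 0.64 [ 0.309 -0.438  0.014]
```

View pics/fin.png

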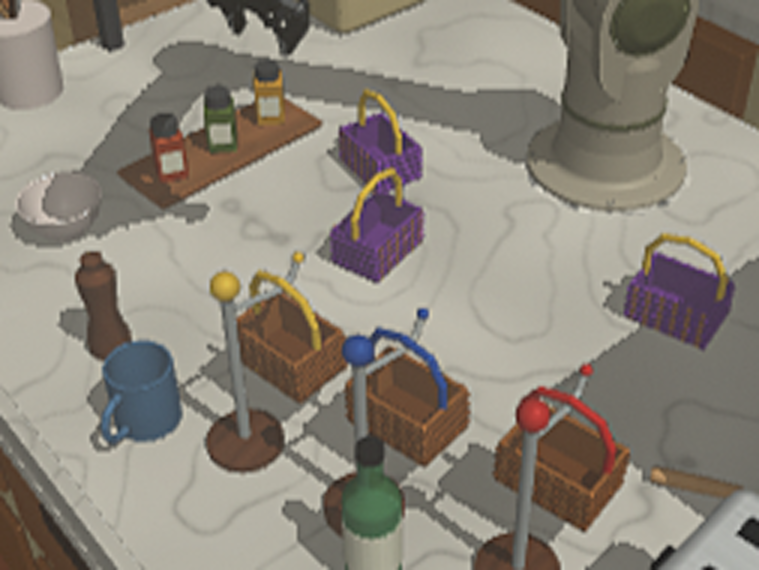

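All three jars stand lid-up on the board (crop (168,150), (220,120), (268,95)) and each basket hangs on the hook of its own colour. The bystanders are in place and the arm is clear.

```bash
python3 -c "
from rig import arm
print(arm.job_done())"
```

```text
the job is handed in; nothing more can be done
None
```

The job is handed in at about 70 s on the robot's clock: in the last picture all three jars stood lid up on the spice board, each basket hung on its own-colour hook, and the bystanders looked undisturbed; the hand-in call returned no verdict.

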